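Refit the shed's battery rack and set its controller

ROBOT

A 6-joint arm with a two-finger parallel gripper is mounted at the origin on the work surface. World frame = base frame: x ahead of the robot, y to its left, z up, the work surface at z = 0. Lengths are in m, angles in rad, forces in N, time in s.
With the tool pointing down it reaches from about 0.3 to 0.775 m from the base axis. Payload 14.6 kg.
Tool frame: the origin (TCP) lies at the very end of the fingers, on their centre line; the grasp point (between the pads) lies 19 mm behind it; z points along the fingers, y is the line along which they close (so a half turn about z gives the same grasp; the last joint's range is limited). The gripper opens to 94 mm and grips with 3 to 60 N. Pads are 16 mm wide; open, the fingers measure 119 mm over their backs; the gripper's body (75 mm by 177 mm) begins 78 mm behind the grasp point.
Start: joints at [-1.322, 0.3, 1.521, -0, 1.321, -0.067], TCP at [0.171, -0.523, 0.205] pointing down, gripper open.
Joint ranges: [-3.03, 3.03], [-0.79, 2.21], [0.23, 2.52], [-1.04, 4.18], [0, 3.07], [-2.55, 2.55]. Speed limits (rad/s): [2.22, 2.22, 2.57, 3.14, 3.14, 3.14].

INTERFACE

Orientations are given as [roll, pitch, yaw] about the fixed x, y, z axes, in that order (R = Rz(yaw) Ry(pitch) Rx(roll)).
In Python, from station import ctrl gives the robot as it stands.
- The arm moves only by the tool move_arm, never from a script. Its argument "targets" is a list of rows, each a list of 6 numbers: the shift along the tool's x, y, z in units of 1000 mm (1.0 is 1000 mm), then the turn, a rotation vector about the tool's x, y, z in units of 30 degrees (1.0 is 30 degrees). In form: [[tx, ty, tz, ax, ay, az], ...]. A call has exactly 5 rows; each row is the pose to reach, as a shift and turn from the pose commanded when the call began, along the tool's axes at that moment; what a row does not reach only later rows make up. A row lasts 1/12 s, in which the tool goes at most 41.7 mm and 7.16 degrees, less where a joint would pass 70% of its speed; a pose out of reach is approached as far as the arm can. A call with a number of a shift or a turn outside -1 to 1 is refused whole. A call with a gripper value outside its range is refused whole. "fingers" is the opening, from -1 (shut) to 1 (fully open), set as the call begins (left out, the last holds). The fingers move at their own pace and stop on an object; "grip_force" is the grip in N (left out, the last holds). Time passes only in rows, so rows that repeat a pose let the fingers close, or fill a call up. It gives the time, the measured TCP pose, the force and the opening at its end, in the units of the state.
- ctrl.get_obs(): the state, without advancing time (a new reading comes with each control period).
- ctrl.camera(name): name is "side" or "top"; returns the picture (400x640x3 uint8, red, green, blue); there is no depth.
- ctrl.camera_info(name): a dict with "fx", "fy", "cx", "cy" (pixels), "rvec" (rotation vector, rad) and "tvec" (3), from world to camera coordinates, as OpenCV has them. Camera axes: x right, y down, z forward; pixel columns grow to the right and rows downward; lengths in m; the calibration is good to about 2 mm. A picture is of the moment at which its call begins. camera_info takes no time and is no camera call.
- ctrl.hand_in(): hands the job in, once; it reports no verdict.
The state is a dict: "time_s": time; "qpos": joint angles; "joint_vel": joint speeds; "tau": joint torques, N m; "ee_pos": TCP position; "eef_rot": TCP orientation; "force": force on the tool from outside, world axes, zero at the start; "moment": the same for the moment, N m; "grip_width": finger opening in m.
Only numpy, scipy, OpenCV 4.12 (cv2) and the standard library are available. Lean on these libraries where they do the work, as an engineer would, in place of code of your own. Each camera call takes 0.05 s, during which the arm holds its last target. There are 200 camera calls.

TASK

Put the shed's battery rack back into service: first throw the red isolator lever off, and never handle a pack while it is on; then slide every loose battery pack fully home on the rails marked with its own colour, and flip the controller's small switches so that 1 to 4 are on for each bay that holds a pack and off for an empty bay, with 5 on and 6 off. When all that is done, throw the isolator right over to on again. Do not knock the jar or the tin over or shove the other things on the bench about.

Things in the scene. Friction and masses are not known exactly. Their poses are not given: they have to be found in the camera images.
- rack: Fixed open battery rack, 130 x 150 mm, 282 mm tall, four bays one above the other, open in front. Origin: centre of its underside; x points from the front to the back, the way packs slide in. Corner posts 12 mm square, |y| 56 to 69 mm, front faces at x = -55. Copper bus bar, front face x = 45, is the rear stop. Grips of loaded packs stand 14 mm apart in height: fill lower bays first.
- bay_green (a point): Bay 1, lowest (green): where its pack's origin lies when fully home (touching the rear stop), rack x = -5, y = 0, z = 30 mm; axes as the rack's. A bay is a pair of aluminium angle rails: ledges 3 mm thick from rack x = -60 to 50 mm and |y| = 37.5 mm outwards, upright guides 101 mm apart rising 14 mm, with coloured flared lead-ins out to rack x = -82 mm, 120 mm apart at the mouth.
- bay_red (a point): The same point of bay 2 (red lead-ins), rail tops at rack z = 90 mm.
- bay_yellow (a point): The same point of bay 3 (yellow lead-ins), rail tops at rack z = 150 mm.
- bay_blue (a point): The same point of bay 4, top (blue lead-ins), rail tops at rack z = 210 mm.
- pack_green: Slim battery pack with green label and grip, same shape as the red one; if there is one, it already sits home in the lowest (green) bay. May be absent.
- pack_red: Slim battery pack, 0.3 kg: aluminium case 100 (x) x 96 (y) x 16 mm, origin at the centre of its underside, +x end goes into the rack first. Towards -x a neck 30 mm wide, 6 mm high at the bottom leads to an upright red grip plate 12 mm thick (x), 36 wide (y), 46 high (from the underside level), centred at x = -110 mm. Starts flat on the bench, grip towards the robot. May be absent.
- pack_yellow: As the red pack, with yellow label and grip, for the yellow bay. May be absent.
- pack_blue: As the red pack, with blue label and grip, for the blue bay. May be absent.
- unit: Fixed grey charge controller on the bench, 260 x 100 mm, 50 mm high (x -135 to 125). Origin on its underside, x along its row of six switch levers, pivots at x = -45, -19, 7, 33, 59, 85 mm, y = 0, z = 50; levers 8 mm square, 30 mm long, coloured green, red, yellow, blue (1 to 4, for the bays), white, white (5, 6). Switch 1 is by the isolator. They lean to +y (orange stripe) for ON, -y for OFF.
- isolator_pivot (a point): Pivot of the red isolator lever on the controller (unit x = -100, y = 0, z = 70 mm), axes as the unit's. Lever 24 mm wide (x), 14 mm thick, 70 mm long from the pivot, standing on a black block 46 x 72 mm whose top is at the pivot's height.
- sw1 (a joint): Lean of switch 1 from upright (rad): +0.4 = fully ON (towards the unit's +y, orange stripe), -0.4 = fully OFF. Tips about the unit's x; falls over to the nearer side once past upright; a light push, under 1 N, moves it.
- sw2 (a joint): Lean of switch 2 from upright (rad): +0.4 = fully ON (towards the unit's +y, orange stripe), -0.4 = fully OFF. Tips about the unit's x; falls over to the nearer side once past upright; a light push, under 1 N, moves it.
- sw3 (a joint): Lean of switch 3 from upright (rad): +0.4 = fully ON (towards the unit's +y, orange stripe), -0.4 = fully OFF. Tips about the unit's x; falls over to the nearer side once past upright; a light push, under 1 N, moves it.
- sw4 (a joint): Lean of switch 4 from upright (rad): +0.4 = fully ON (towards the unit's +y, orange stripe), -0.4 = fully OFF. Tips about the unit's x; falls over to the nearer side once past upright; a light push, under 1 N, moves it.
- sw5 (a joint): Lean of switch 5 from upright (rad): +0.4 = fully ON (towards the unit's +y, orange stripe), -0.4 = fully OFF. Tips about the unit's x; falls over to the nearer side once past upright; a light push, under 1 N, moves it.
- sw6 (a joint): Lean of switch 6 from upright (rad): +0.4 = fully ON (towards the unit's +y, orange stripe), -0.4 = fully OFF. Tips about the unit's x; falls over to the nearer side once past upright; a light push, under 1 N, moves it.
- isolator (a joint): Lean of the red isolator lever from upright (rad): +0.5 = ON (towards the unit's +y, orange stripe), -0.5 = OFF. It is on at the start. Tips about the unit's x; 1 to 2 N near its tip moves it and it stays where it is left, so throw it right over.
- jar: Bystander: empty glass preserving jar with lever clamp lid, 88 mm diameter, 130 mm tall; origin at centre of underside.
- tin: Bystander: paint tin, 86 mm diameter, 110 mm tall; origin at centre of underside.
- dustpan: Bystander: red plastic dustpan, pan 200 x 220 mm and 57 mm high, handle 110 mm long to its -x; origin on its underside.
- brush: Bystander: black plastic hand brush, 265 x 34 mm, 50 mm high; origin on its underside.
- torch: Bystander: aluminium torch with press button lying down, 135 mm long, 36 mm diameter head to its +x; origin on its underside.
- hook: Bystander: steel S-hook lying flat, 130 mm long, 10 mm bar; origin on its underside.
Things that resemble listed ones, but are neither listed nor needed, are in the scene too. Leave any brown look-alike of the pack_red alone.

How it is judged:
By the outcome, as a careful person would: the job done as asked, in the order asked, and still so for the second after the job is handed in, with the robot touching nothing.
Of pack_green, pack_red, pack_yellow, pack_blue only 3 to 4 are there at a start; the rules pass over those that are not, and their reading is None.
At some moment in a run one of pack_red, pack_yellow, pack_blue may be knocked a few centimetres aside while the robot is not near it.
It also fails if it takes over 210 s, if anything falls off the work surface, if the arm or the gripper's body presses on something with over 40 N, if the wrist force passes 120 N, or if a joint passes its speed limit or range.

## Working session

There is one attempt and no reset: what is moved stays moved. The work goes in short steps, Python scripts to look and compute and a tool call to move; the robot and the scene stay as the last step left them, time stands still between calls to the robot, and variables do not carry over. Pictures are saved under pics/ and viewed, on a budget of 14 in all, crops included, one or two more only if the job needs it, and the job is handed in when it is done.

Besides the shell and the picture viewer there is one more tool, called after "Call:" by a JSON object that holds its "op" and its "data", one argument or row to a line. move_arm: Moves the arm, as the interface text tells. Shifts and turns lie within -1 to 1; 1 stands for 1000 mm of shift or 30 degrees of turn. Its arguments: {"type":"object","properties":{"targets":{"type":"array"},"fingers":{"type":"number"},"grip_force":{"type":"number"}},"required":["targets"]}

```bash
ls; mkdir -p pics; cat > h.py <<'E'
import numpy as np, cv2
from station import ctrl
from scipy.spatial.transform import Rotation as R
def cam(n):
    i=ctrl.camera_info(n); K=np.array([[i['fx'],0,i['cx']],[0,i['fy'],i['cy']],[0,0,1.]])
    return K,np.array(i['rvec'],float).ravel(),np.array(i['tvec'],float).ravel()
def ray(n,u,v):
    K,r,t=cam(n); Rm=R.from_rotvec(r).as_matrix()
    return -Rm.T@t, Rm.T@np.linalg.inv(K)@np.array([u,v,1.])
def onplane(n,u,v,z):
    c,d=ray(n,u,v); return c+d*(z-c[2])/d[2]
def proj(n,P):
    K,r,t=cam(n); return cv2.projectPoints(np.array(P,float).reshape(-1,3),r,t,K,None)[0].reshape(-1,2)
def tri(a,b):  # (cam,u,v) x2
    (c1,d1),(c2,d2)=ray(*a),ray(*b); A=np.stack([d1,-d2],1); s=np.linalg.lstsq(A,c2-c1,rcond=None)[0]
    p,q=c1+s[0]*d1,c2+s[1]*d2; return (p+q)/2,np.linalg.norm(p-q)
def snap(n,f):
    im=ctrl.camera(n)[:,:,::-1].copy(); cv2.imwrite(f'pics/{f}.png',im); return im
def crop(im,f,u0,v0,u1,v1,s): cv2.imwrite(f'pics/{f}.png',cv2.resize(im[v0:v1,u0:u1],None,fx=s,fy=s,interpolation=cv2.INTER_CUBIC))
E
python3 - <<'E'
from h import *
o=ctrl.get_obs(); print(o)
for n in('top','side'):
    snap(n,n+'0'); print(n,ray(n,320,200), cam(n)[0][0,0])
E
```

```text
pics
{'time_s': 0.0, 'qpos': array([-1.32158976e+00,  3.00477729e-01,  1.52160314e+00,  2.08483808e-05,
        1.32070207e+00, -6.66006739e-02]), 'joint_vel': array([ 9.18377992e-04, -2.78777356e-04,  1.37878292e-03,  1.06741508e-03,
       -8.69585794e-05,  5.60677454e-04]), 'tau': array([ 1.93064084e-04, -5.31810522e+01, -3.52739167e+01,  7.07167760e-02,
        2.44114827e-02, -9.92695573e-05]), 'ee_pos': array([ 0.17075579, -0.5225347 ,  0.20487337]), 'eef_rot': array([-3.14040636e+00, -9.93636098e-05,  3.15802013e-01]), 'force': array([ 0.56313555,  0.15877653, -0.55668484]), 'moment': array([0.01308115, 0.04055134, 0.00666473]), 'grip_width': 0.09406469998349426}
top (array([ 0.30035955, -0.02593944,  1.33898845]), array([ 0.20455809,  0.02829732, -0.97845056])) 420.45511441477
side (array([0.01552628, 0.71855851, 0.93882573]), array([ 0.4439387 , -0.60158138, -0.66413479])) 369.15793623078486
```

View pics/top0.png

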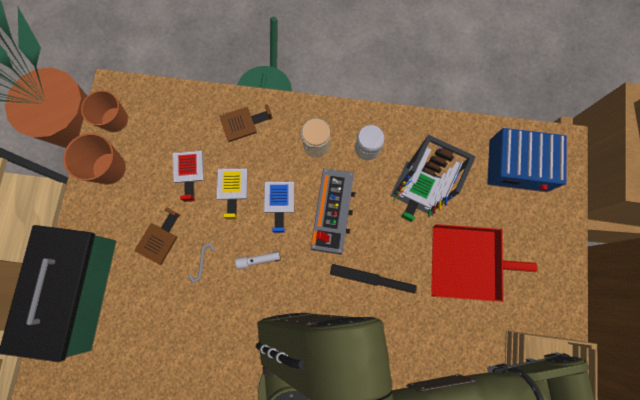

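View pics/side0.png

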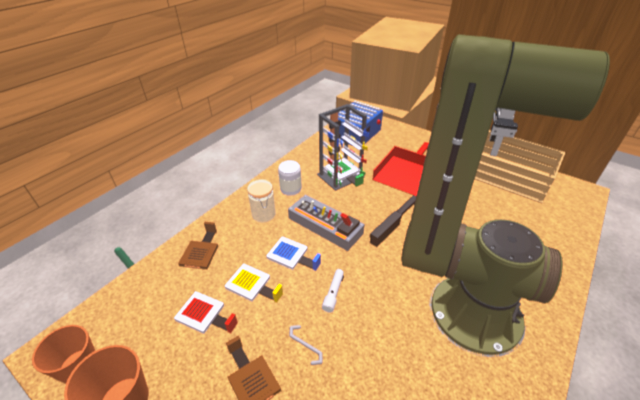

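The top view shows loose packs red (187,165), yellow (231,183) and blue (279,196), the controller at (332,210) with the isolator at (323,238), and the rack at (432,175) with green home. The brown look-alikes are at (238,123) and (156,243), to be left alone. I'll enlarge the unit and rack.

```bash
python3 - <<'E'
import cv2,numpy as np
t=cv2.imread('pics/top0.png');s=cv2.imread('pics/side0.png')
f=lambda im,u0,v0,u1,v1,w,h:cv2.resize(im[v0:v1,u0:u1],(w,h),interpolation=cv2.INTER_CUBIC)
a=np.hstack([f(t,300,160,365,260,390,600),np.vstack([f(s,280,185,370,250,400,289),f(s,305,95,385,195,400,311)[:, :]])])
cv2.imwrite('pics/c1.png',a)
cv2.imwrite('pics/c2.png',f(t,385,125,485,225,600,600))
E
```

```text
(no output)
```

View pics/c1.png

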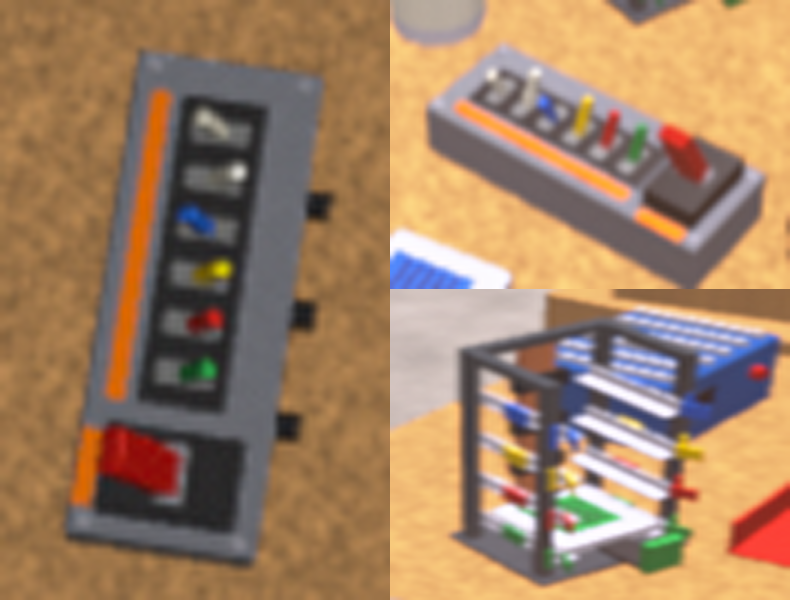

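View pics/c2.png

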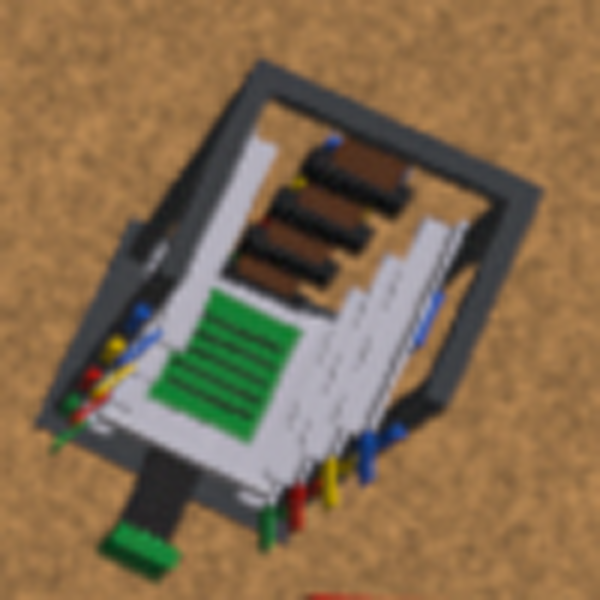

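```bash
cat > m.py <<'E'
from h import *
def mask(im,col):
    h,s,v=[x.astype(int) for x in cv2.split(cv2.cvtColor(im,cv2.COLOR_BGR2HSV))]
    r={'red':((h<6)|(h>174)),'yellow':(h>24)&(h<34),'blue':(h>105)&(h<118),'green':(h>55)&(h<80)}[col]
    return (r&(s>150)&(v>60)).astype(np.uint8)
def blobs(im,col,amin=15):
    n,l,st,c=cv2.connectedComponentsWithStats(mask(im,col))
    return [(st[i][4],c[i].round(1),st[i][:4],l==i) for i in range(1,n) if st[i][4]>=amin]
E
python3 - <<'E'
from m import *
im=cv2.imread('pics/top0.png')
for c in('red','yellow','blue','green'):
    for a,ce,bb,m in blobs(im,c):
        if 130<ce[1]<245 and 160<ce[0]<450: print(c,a,ce,bb,'z.016',onplane('top',*ce,.016).round(4)[:2],'z.046',onplane('top',*ce,.046).round(4)[:2])
print('unit top')
for p in [(323.3,168.7),(353.7,173.3),(341.7,253.7),(311.3,249.7)]: print(onplane('top',*p,.05).round(4)[:2],onplane('top',*p,0).round(4)[:2])
f=lambda x,y:(385+x/6,125+y/6)
print('rack top')
for p in [(262,60),(542,190),(440,405)]: print(onplane('top',*f(*p),.282).round(4))
print('rack base')
for p in [(130,222),(40,425),(280,540)]: print(onplane('top',*f(*p),.0).round(4))
print('green grip top',onplane('top',*f(145,543),.076))
E
```

```text
red 329 [187.  164.2] [179 154  17  21] z.016 [0.6412 0.4596] z.046 [0.6335 0.4486]
red 68 [186.8 197.3] [180 194  14   7] z.016 [0.532  0.4392] z.046 [0.5267 0.4287]
red 19 [434.4 208.2] [433 205   5   8] z.016 [ 0.5962 -0.3544] z.046 [ 0.5895 -0.347 ]
red 15 [334.2 212.9] [332 211   5   4] z.016 [ 0.5408 -0.038 ] z.046 [ 0.5354 -0.0377]
red 105 [322.5 236.3] [317 231  13  11] z.016 [ 0.4617 -0.0103] z.046 [ 0.458  -0.0106]
yellow 337 [231.1 181.5] [223 172  17  20] z.016 [0.6017 0.3064] z.046 [0.5948 0.2989]
yellow 15 [439.8 204.7] [439 202   4   7] z.016 [ 0.6098 -0.3708] z.046 [ 0.6028 -0.3629]
yellow 49 [229.3 215. ] [224 213  12   5] z.016 [0.4921 0.2935] z.046 [0.4877 0.2863]
blue 359 [278.5 194.5] [270 185  18  20] z.016 [0.5782 0.1474] z.046 [0.5719 0.1435]
blue 17 [332.1 195.8] [330 194   5   5] z.016 [ 0.5956 -0.0246] z.046 [ 0.5889 -0.0247]
blue 21 [447.1 198.6] [445 196   7   8] z.016 [ 0.6328 -0.3927] z.046 [ 0.6252 -0.3844]
blue 51 [278.2 229.1] [273 227  11   5] z.016 [0.4668 0.1319] z.046 [0.463  0.1284]
green 256 [422.5 185.6] [411 174  23  24] z.016 [ 0.6658 -0.3109] z.046 [ 0.6575 -0.3044]
green 46 [408.3 215.6] [403 212  11   8] z.016 [ 0.5618 -0.2735] z.046 [ 0.5559 -0.2679]
unit top
[0.6722 0.0137] [0.6866 0.0153]
[ 0.6692 -0.0839] [ 0.6835 -0.0861]
[ 0.412  -0.0754] [ 0.4163 -0.0774]
[0.4124 0.0182] [0.4167 0.0199]
rack top
[ 0.7323 -0.2592  0.282 ]
[ 0.6877 -0.3851  0.282 ]
[ 0.5856 -0.3466  0.282 ]
rack base
[ 0.7441 -0.2561  0.    ]
[ 0.6234 -0.2173  0.    ]
[ 0.5764 -0.3512  0.    ]
green grip top [ 0.55058497 -0.26490314  0.076     ]
```

```bash
cat >> h.py <<'E'
def down(yaw,tilt=0): # tilt leans fingertips forward along tool x
    return R.from_euler('z',yaw)*R.from_euler('x',np.pi)*R.from_euler('y',tilt)
def plan(ts,base=None):
    o=ctrl.get_obs(); p0=o['ee_pos']; r0=R.from_euler('xyz',o['eef_rot'])
    if base is not None: p0,r0=base
    for p,r in ts:
        d=r0.inv().apply(np.array(p)-p0); a=np.degrees((r0.inv()*r).as_rotvec())/30
        print(np.r_[d,a].round(3).tolist())
U0=np.array([.547,-.032,0]); UY=np.radians(-1.8)
def U(x,y,z): return U0+R.from_euler('z',UY).apply([x,y,z])
E
python3 - <<'E'
from h import *
print(down(0.3,.4).apply([0,0,1]))
plan([(U(-100,65,0)*0+U(-.1,.075,.205),down(UY)),(U(-.1,.065,.108),down(UY))])
E
```

```text
[ 0.37202555  0.11508099 -0.92106099]
[0.442, -0.454, 0.0, -0.002, 0.0, 0.663]
[0.438, -0.445, 0.097, -0.002, 0.0, 0.663]
```

Call:
{"op": "move_arm", "data": {
  "targets": [
    [0.442, -0.454, 0, 0, 0, 0.663],
    [0.442, -0.454, 0, 0, 0, 0.663],
    [0.442, -0.454, 0, 0, 0, 0.663],
    [0.442, -0.454, 0, 0, 0, 0.663],
    [0.442, -0.454, 0, 0, 0, 0.663]
  ],
  "fingers": -1,
  "grip_force": 20
}}

```text
time_s: 0.52
ee_pos: [0.2628, -0.3339, 0.2052]
eef_rot: [-3.141, 0.0, -0.033]
force: [0.4, -0.7, -0.2]
grip_width: 0.064
```

```bash
python3 - <<'E'
from h import *
plan([(U(-.1,.075,.205),down(UY)),(U(-.1,.065,.108),down(UY))])
E
```

```text
[0.174, -0.386, 0.0, -0.001, 0.0, -0.002]
[0.174, -0.376, 0.097, -0.001, 0.0, -0.002]
```

Call:
{"op": "move_arm", "data": {
  "targets": [
    [0.174, -0.386, 0, 0, 0, 0],
    [0.174, -0.386, 0, 0, 0, 0],
    [0.174, -0.386, 0, 0, 0, 0],
    [0.174, -0.386, 0, 0, 0, 0],
    [0.174, -0.386, 0, 0, 0, 0]
  ]
}}

```text
time_s: 0.93
ee_pos: [0.3543, -0.1466, 0.2055]
eef_rot: [3.141, -0.0, -0.032]
force: [0.7, -0.5, -0.6]
grip_width: 0.0309
```

```bash
python3 - <<'E'
from h import *
plan([(U(-.1,.075,.205),down(UY)),(U(-.1,.065,.108),down(UY))])
E
```

```text
[0.089, -0.196, 0.001, 0.0, -0.0, -0.0]
[0.089, -0.186, 0.098, 0.0, -0.0, -0.0]
```

Call:
{"op": "move_arm", "data": {
  "targets": [
    [0.089, -0.196, 0, 0, 0, 0],
    [0.089, -0.196, 0, 0, 0, 0],
    [0.089, -0.196, 0, 0, 0, 0],
    [0.089, -0.196, 0, 0, 0, 0],
    [0.089, -0.196, 0, 0, 0, 0]
  ]
}}

```text
time_s: 1.35
ee_pos: [0.4465, 0.0405, 0.2054]
eef_rot: [3.142, -0.0, -0.031]
force: [1.5, -1.2, 0.4]
grip_width: 0.0006
```

```bash
python3 - <<'E'
from h import *
plan([(U(-.1,.065,.108),down(UY)),(U(-.1,.03,.108),down(UY)),(U(-.1,.002,.108),down(UY))])
E
```

```text
[0.003, 0.004, 0.097, 0.0, -0.0, 0.001]
[0.003, 0.039, 0.097, 0.0, -0.0, 0.001]
[0.003, 0.067, 0.097, 0.0, -0.0, 0.001]
```

Call:
{"op": "move_arm", "data": {
  "targets": [
    [0.003, 0.001, 0.04, 0, 0, 0],
    [0.003, 0.001, 0.08, 0, 0, 0],
    [0.003, 0.001, 0.097, 0, 0, 0],
    [0.003, 0.02, 0.097, 0, 0, 0],
    [0.003, 0.039, 0.097, 0, 0, 0]
  ]
}}

```text
time_s: 1.77
ee_pos: [0.4471, -0.0005, 0.107]
eef_rot: [-3.141, 0.003, -0.029]
force: [0.4, 0.4, 1.5]
grip_width: 0.0005
```

Call:
{"op": "move_arm", "data": {
  "targets": [
    [0, 0.007, 0, 0, 0, 0],
    [0, 0.014, 0, 0, 0, 0],
    [0, 0.02, 0, 0, 0, 0],
    [0, 0.025, 0, 0, 0, 0],
    [0, 0.028, 0, 0, 0, 0]
  ]
}}

```text
time_s: 2.18
ee_pos: [0.4471, -0.029, 0.1086]
eef_rot: [3.142, -0.0, -0.031]
force: [0.1, 1.0, 0.4]
grip_width: 0.0006
```

Call:
{"op": "move_arm", "data": {
  "targets": [
    [0, 0.003, 0, 0, 0, 0],
    [0, 0.006, 0, 0, 0, 0],
    [0, 0.008, 0, 0, 0, 0],
    [0, 0.01, 0, 0, 0, 0],
    [0, 0.01, 0, 0, 0, 0]
  ]
}}

```text
time_s: 2.6
ee_pos: [0.4469, -0.0344, 0.1084]
eef_rot: [-3.133, 0.0, -0.032]
force: [2.8, 42.4, 2.0]
grip_width: 0.0004
```

Call:
{"op": "move_arm", "data": {
  "targets": [
    [0, -0.01, 0, 0, 0, 0],
    [0, -0.03, 0, 0, 0, 0],
    [0, -0.04, -0.03, 0, 0, 0],
    [0, -0.04, -0.07, 0, 0, 0],
    [0, -0.08, -0.09, 0, 0, 0]
  ]
}}

```text
time_s: 3.02
ee_pos: [0.4502, 0.0361, 0.201]
eef_rot: [3.141, -0.004, -0.035]
force: [0.0, 0.5, 1.0]
grip_width: 0.0007
```

```bash
python3 - <<'E'
from m import *
a=snap('side','s1');b=snap('top','t1')
f=lambda im,u0,v0,u1,v1,w,h:cv2.resize(im[v0:v1,u0:u1],(w,h),interpolation=cv2.INTER_CUBIC)
cv2.imwrite('pics/c3.png',np.hstack([f(a,270,170,370,260,400,360),f(b,290,160,370,260,288,360)]))
E
```

```text
(no output)
```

View pics/c3.png

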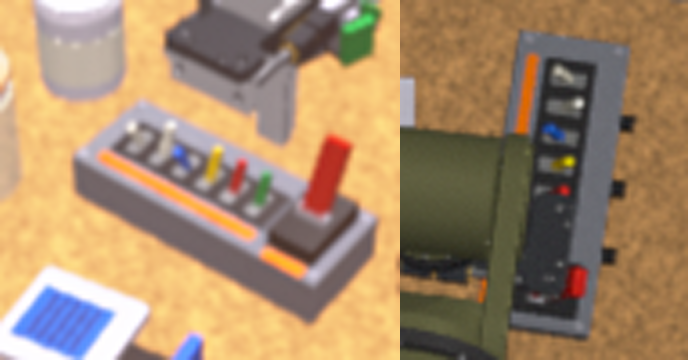

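Isolator is over to OFF (side crop (325,175): it leans away from the orange stripe; top crop confirms). Now the switches.

```bash
python3 - <<'E'
from h import *
d=down(UY)
plan([(U(-.045,-.05,.19),d),(U(-.045,-.05,.066),d)])
b=(U(-.045,-.05,.066),d)
print();plan([(U(-.045,-.011,.066),d),(U(-.045,-.05,.066),d),(U(-.019,-.05,.066),d)],b)
E
```

```text
[0.053, 0.12, 0.011, -0.001, -0.012, 0.005]
[0.053, 0.12, 0.135, -0.001, -0.012, 0.005]

[-0.0, -0.039, -0.0, 0.0, 0.0, 0.0]
[0.0, 0.0, 0.0, 0.0, 0.0, 0.0]
[0.026, -0.0, -0.0, 0.0, 0.0, 0.0]
```

Call:
{"op": "move_arm", "data": {
  "targets": [
    [0.018, 0.038, 0, 0, 0, 0],
    [0.035, 0.075, 0, 0, 0, 0],
    [0.053, 0.112, 0, 0, 0, 0],
    [0.053, 0.12, 0.035, 0, 0, 0],
    [0.053, 0.12, 0.07, 0, 0, 0]
  ]
}}

```text
time_s: 3.53
ee_pos: [0.499, -0.0861, 0.1262]
eef_rot: [3.141, -0.002, -0.034]
force: [0.6, -0.1, -1.2]
grip_width: 0.0006
```

```bash
python3 - <<'E'
from h import *
d=down(UY)
plan([(U(-.045,-.05,.066),d)])
E
```

```text
[0.001, -0.006, 0.06, 0.002, -0.005, -0.005]
```

Call:
{"op": "move_arm", "data": {
  "targets": [
    [0.001, -0.006, 0.03, 0, 0, 0],
    [0.001, -0.006, 0.06, 0, 0, 0],
    [0.001, -0.025, 0.06, 0, 0, 0],
    [0.001, -0.04, 0.06, 0, 0, 0],
    [0.001, -0.045, 0.06, 0, 0, 0]
  ]
}}

```text
time_s: 3.95
ee_pos: [0.5, -0.0372, 0.0658]
eef_rot: [-3.141, 0.002, -0.03]
force: [0.2, -0.6, 0.8]
grip_width: 0.0003
```

Call:
{"op": "move_arm", "data": {
  "targets": [
    [0.0, 0.035, 0, 0, 0, 0],
    [0.026, 0.035, 0, 0, 0, 0],
    [0.026, 0.018, 0, 0, 0, 0],
    [0.026, 0.005, 0, 0, 0, 0],
    [0.026, 0.0, 0, 0, 0, 0]
  ]
}}

```text
time_s: 4.37
ee_pos: [0.5263, -0.0379, 0.0667]
eef_rot: [-3.141, 0.001, -0.03]
force: [0.1, 0.8, -0.8]
grip_width: 0.0005
```

Call:
{"op": "move_arm", "data": {
  "targets": [
    [0.0, 0.035, 0, 0, 0, 0],
    [0.026, 0.035, 0, 0, 0, 0],
    [0.026, 0.018, 0, 0, 0, 0],
    [0.026, 0.005, 0, 0, 0, 0],
    [0.026, 0.0, 0, 0, 0, 0]
  ]
}}

```text
time_s: 4.78
ee_pos: [0.5521, -0.0382, 0.0669]
eef_rot: [-3.141, 0.001, -0.03]
force: [-0.7, 0.8, 0.1]
grip_width: 0.0005
```

Call:
{"op": "move_arm", "data": {
  "targets": [
    [0.0, 0.035, 0, 0, 0, 0],
    [0.04, 0.035, 0, 0, 0, 0],
    [0.052, 0.02, 0, 0, 0, 0],
    [0.052, 0.005, 0, 0, 0, 0],
    [0.052, 0.0, 0, 0, 0, 0]
  ]
}}

```text
time_s: 5.2
ee_pos: [0.604, -0.0393, 0.0666]
eef_rot: [-3.141, 0.001, -0.029]
force: [0.8, -0.6, 0.9]
grip_width: 0.0004
```

Call:
{"op": "move_arm", "data": {
  "targets": [
    [0, 0.01, -0.03, 0, 0, 0],
    [0.01, 0, -0.06, 0, 0, 0],
    [0.026, -0.035, -0.06, 0, 0, 0],
    [0.026, -0.055, -0.04, 0, 0, 0],
    [0.026, -0.055, -0.001, 0, 0, 0]
  ]
}}

```text
time_s: 5.62
ee_pos: [0.6342, 0.0167, 0.0722]
eef_rot: [-3.141, -0.008, -0.027]
force: [1.1, -0.3, -0.1]
grip_width: 0.0005
```

```bash
python3 - <<'E'
from h import *
d=down(UY)
plan([(U(.085,.011,.066),d)])
E
```

```text
[-0.001, 0.04, 0.006, -0.001, -0.016, 0.008]
```

Call:
{"op": "move_arm", "data": {
  "targets": [
    [-0.001, 0.01, 0.003, 0, 0, 0],
    [-0.001, 0.022, 0.003, 0, 0, 0],
    [-0.001, 0.034, 0.003, 0, 0, 0],
    [-0.001, 0.04, 0.003, 0, 0, 0],
    [-0.001, 0.041, 0.003, 0, 0, 0]
  ]
}}

```text
time_s: 6.03
ee_pos: [0.6304, -0.0275, 0.067]
eef_rot: [-3.136, -0.002, -0.033]
force: [-0.2, 22.9, -1.4]
grip_width: 0.001
```

Call:
{"op": "move_arm", "data": {
  "targets": [
    [0, -0.03, 0, 0, 0, 0],
    [-0.02, -0.06, -0.03, 0, 0, 0],
    [-0.06, -0.06, -0.05, 0, 0, 0],
    [-0.1, -0.06, -0.08, 0, 0, 0],
    [-0.14, -0.06, -0.12, 0, 0, 0]
  ],
  "fingers": 0.7,
  "grip_force": 60
}}

```text
time_s: 6.45
ee_pos: [0.5119, 0.0345, 0.1665]
eef_rot: [3.141, -0.001, -0.032]
force: [-0.2, 0.0, 0.7]
grip_width: 0.0301
```

Call:
{"op": "move_arm", "data": {
  "targets": [
    [-0.02, -0.03, -0.03, 0, 0, 0],
    [-0.05, -0.05, -0.05, 0, 0, 0],
    [-0.08, -0.08, -0.05, 0, 0, 0],
    [-0.1, -0.1, -0.05, 0, 0, 0],
    [-0.1, -0.11, -0.05, 0, 0, 0]
  ]
}}

```text
time_s: 6.87
ee_pos: [0.4151, 0.1494, 0.2175]
eef_rot: [-3.14, -0.004, -0.031]
force: [0.1, 0.5, 0.9]
grip_width: 0.0639
```

```bash
python3 - <<'E'
from m import *
a=snap('side','s2');b=snap('top','t2')
f=lambda im,u0,v0,u1,v1,w,h:cv2.resize(im[v0:v1,u0:u1],(w,h),interpolation=cv2.INTER_CUBIC)
cv2.imwrite('pics/c4.png',np.hstack([f(a,270,170,370,260,400,360),f(b,160,130,380,270,400,255)[:,:].repeat(1,0) if 0 else cv2.copyMakeBorder(f(b,160,140,380,270,400,236),0,124,0,0,cv2.BORDER_CONSTANT)]))
E
```

```text
(no output)
```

View pics/c4.png

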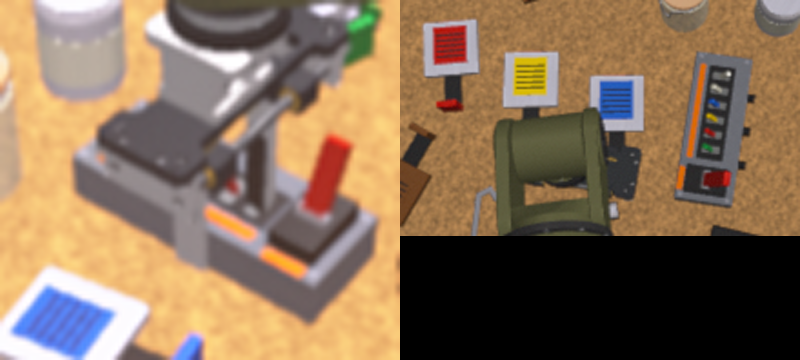

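Side/top crops: switches 1–5 lean to the orange stripe, 6 away, isolator still off. Now locate the packs accurately by their case outline.

```bash
cat >> m.py <<'E'
def packpose(im,col,z=.016,win=None):
    """case mask = bright grey + label hole filled, largest label blob seeds it; returns origin xy, yaw"""
    b=max(blobs(im,col) if win is None else [x for x in blobs(im,col) if win[0]<x[1][0]<win[2] and win[1]<x[1][1]<win[3]],key=lambda t:t[0])
    hsv=cv2.cvtColor(im,cv2.COLOR_BGR2HSV); g=((hsv[:,:,1]<60)&(hsv[:,:,2]>120))
    g=(g|b[3]).astype(np.uint8); g=cv2.morphologyEx(g,cv2.MORPH_CLOSE,np.ones((3,3)))
    n,l=cv2.connectedComponents(g); k=l[int(b[1][1]),int(b[1][0])]
    cs=cv2.findContours((l==k).astype(np.uint8),cv2.RETR_EXTERNAL,cv2.CHAIN_APPROX_NONE)[0]
    c=cs[0].reshape(-1,2).astype(float)
    w=np.array([onplane('top',u,v,z)[:2] for u,v in c])
    (cx,cy),(a,h),ang=cv2.minAreaRect((w*1000).astype(np.float32))
    yaw=(ang+45)%90-45
    m=cv2.moments((l==k).astype(np.uint8)); ce=onplane('top',m['m10']/m['m00'],m['m01']/m['m00'],z)[:2]
    return np.array([cx,cy])/1000,ce,(a,h),yaw
E
python3 - <<'E'
from m import *
for f in('top0','t2'):
  im=cv2.imread(f'pics/{f}.png')
  for c in('red','yellow','blue'):
    try:
        r=packpose(im,c,win=(165,140,305,215)); b=sorted([x for x in blobs(im,c) if 165<x[1][0]<305 and 140<x[1][1]<240],key=lambda t:-t[0])
        L=onplane('top',*b[0][1],.016)[:2]; G=onplane('top',*b[1][1],.042)[:2]; d=L-G
        print(f,c,r[0].round(4),r[1].round(4),np.round(r[2],0),round(r[3],1),'lab',L.round(4),'grip',G.round(4),np.linalg.norm(d).round(4),np.degrees(np.arctan2(d[1],d[0])).round(1))
    except Exception as e: print(f,c,e)
E
```

```text
top0 red [0.6355 0.4553] [0.6351 0.4561] [101.  98.] 11.2 lab [0.6412 0.4596] grip [0.5274 0.4301] 0.1176 14.6
top0 yellow [0.5972 0.3045] [0.5956 0.3043] [100.  98.] 7.2 lab [0.6017 0.3064] grip [0.4883 0.2872] 0.115 9.6
top0 blue [0.5731 0.147 ] [0.5721 0.1461] [99. 94.] 8.0 lab [0.5782 0.1474] grip [0.4635 0.1288] 0.1161 9.2
t2 red [0.6355 0.4552] [0.635  0.4561] [101.  98.] 11.3 lab [0.6412 0.4596] grip [0.5271 0.43  ] 0.1179 14.5
t2 yellow list index out of range
t2 blue list index out of range
```

```bash
cat >> h.py <<'E'
T=.3
def grasp(g,yaw,z=.030,back=0):  # g: grip plate centre xy; TCP pose, retreated 'back' along tool z
    r=down(yaw,T); return np.r_[g,z]+r.apply([0,0,.019-back]),r
E
python3 - <<'E'
from h import *
y=np.radians(13);g=[.5281,.4309]
plan([grasp(g,y,back=.13),grasp(g,y)])
E
```

```text
[0.07, -0.277, 0.081, 0.073, 0.563, -0.487]
[0.107, -0.287, 0.205, 0.073, 0.563, -0.487]
```

Call:
{"op": "move_arm", "data": {
  "targets": [
    [0.07, -0.277, 0.081, 0.073, 0.563, -0.487],
    [0.07, -0.277, 0.081, 0.073, 0.563, -0.487],
    [0.07, -0.277, 0.081, 0.073, 0.563, -0.487],
    [0.07, -0.277, 0.081, 0.073, 0.563, -0.487],
    [0.07, -0.277, 0.081, 0.073, 0.563, -0.487]
  ]
}}

```text
time_s: 7.38
ee_pos: [0.4739, 0.3414, 0.1582]
eef_rot: [3.141, -0.299, 0.225]
force: [-0.4, -0.5, 0.5]
grip_width: 0.0799
```

```bash
python3 - <<'E'
from h import *
y=np.radians(13);g=[.5281,.4309]
plan([grasp(g,y,back=.13),grasp(g,y)])
E
```

```text
[0.032, -0.075, 0.033, 0.001, 0.002, -0.003]
[0.032, -0.075, 0.163, 0.001, 0.002, -0.003]
```

Call:
{"op": "move_arm", "data": {
  "targets": [
    [0.016, -0.037, 0.016, 0, 0, 0],
    [0.032, -0.075, 0.033, 0, 0, 0],
    [0.032, -0.075, 0.07, 0, 0, 0],
    [0.032, -0.075, 0.105, 0, 0, 0],
    [0.032, -0.075, 0.135, 0, 0, 0]
  ]
}}

```text
time_s: 7.8
ee_pos: [0.5261, 0.4286, 0.0358]
eef_rot: [3.141, -0.296, 0.225]
force: [0.2, 0.2, -0.8]
grip_width: 0.0798
```

```bash
python3 - <<'E'
from m import *
y=np.radians(13);g=[.5281,.4309]
plan([grasp(g,y)])
im=snap('side','s3'); crop(im,'c5',140,240,290,350,5)
E
```

```text
[0.001, -0.002, 0.025, 0.003, 0.008, -0.004]
```

View pics/c5.png

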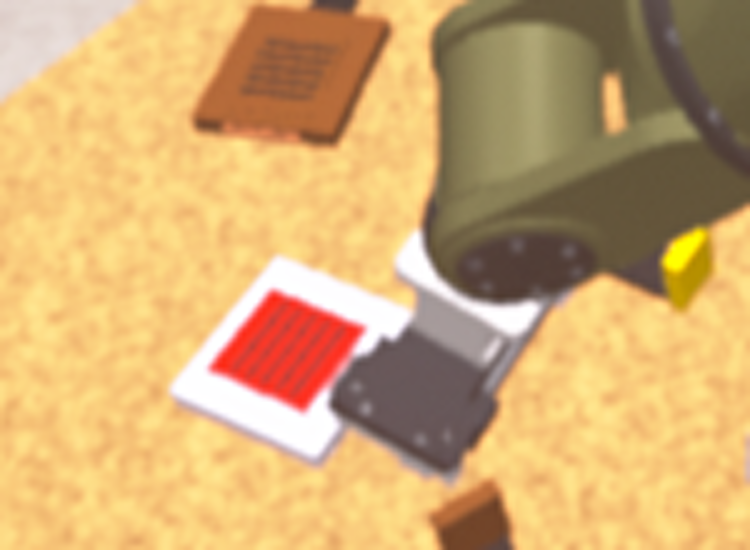

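The gripper sits behind the red pack (label at crop (288,350)), with the case undisturbed; the grip itself is hidden. Descend and close.

Call:
{"op": "move_arm", "data": {
  "targets": [
    [0.001, -0.002, 0.012, 0, 0, 0],
    [0.001, -0.002, 0.024, 0, 0, 0],
    [0.001, -0.002, 0.025, 0, 0, 0],
    [0.001, -0.002, 0.025, 0, 0, 0],
    [0.001, -0.002, 0.025, 0, 0, 0]
  ]
}}

```text
time_s: 8.27
ee_pos: [0.5322, 0.4335, 0.0158]
eef_rot: [-3.141, -0.298, 0.225]
force: [-0.4, 0.5, 0.5]
grip_width: 0.0796
```

Call:
{"op": "move_arm", "data": {
  "targets": [
    [0, 0, 0, 0, 0, 0],
    [0, 0, 0, 0, 0, 0],
    [0, 0, 0, 0, 0, 0],
    [0, 0, 0, 0, 0, 0],
    [0, 0, 0, 0, 0, 0]
  ],
  "fingers": -1,
  "grip_force": 60
}}

```text
time_s: 8.68
ee_pos: [0.5315, 0.4338, 0.0148]
eef_rot: [-3.141, -0.297, 0.226]
force: [1.0, -0.0, -0.1]
grip_width: 0.0502
```

Call:
{"op": "move_arm", "data": {
  "targets": [
    [0, 0, 0, 0, 0, 0],
    [0, 0, 0, 0, 0, 0],
    [0, 0, 0, 0, 0, 0],
    [0, 0, 0, 0, 0, 0],
    [0, 0, 0, 0, 0, 0]
  ]
}}

```text
time_s: 9.1
ee_pos: [0.5315, 0.4338, 0.0146]
eef_rot: [-3.141, -0.296, 0.226]
force: [-1.6, -0.0, 1.2]
grip_width: 0.0354
```

```bash
python3 - <<'E'
from h import *
o=ctrl.get_obs();p=o['ee_pos'];r=R.from_euler('xyz',o['eef_rot'])
plan([(p+[0,0,.1],r)])
E
```

```text
[0.029, -0.0, -0.096, 0.0, 0.0, 0.0]
```

Call:
{"op": "move_arm", "data": {
  "targets": [
    [0.003, 0, -0.01, 0, 0, 0],
    [0.01, 0, -0.034, 0, 0, 0],
    [0.02, 0, -0.065, 0, 0, 0],
    [0.029, 0, -0.096, 0, 0, 0],
    [0.029, 0, -0.096, 0, 0, 0]
  ]
}}

```text
time_s: 9.52
ee_pos: [0.5332, 0.4352, 0.1228]
eef_rot: [-3.137, -0.305, 0.224]
force: [0.7, 1.1, -1.1]
grip_width: 0.0354
```

```bash
python3 - <<'E'
from m import *
a=snap('side','s4');b=snap('top','t4')
f=lambda im,u0,v0,u1,v1,w,h:cv2.resize(im[v0:v1,u0:u1],(w,h),interpolation=cv2.INTER_CUBIC)
cv2.imwrite('pics/c6.png',np.hstack([f(a,130,190,290,330,400,350),f(b,150,110,310,250,400,350)]))
print(ctrl.get_obs()['force'],ctrl.get_obs()['moment'])
try:
  for z in(.12,):print(packpose(b,'red',z=z,win=(150,100,260,230)))
except Exception as e: print(e)
E
```

```text
[-0.78794803 -1.19040243 -3.46855306] [-0.14715107  0.65813653 -0.00195778]
(array([0.63726508, 0.45703119]), array([0.63663616, 0.45697496]), (100.08916473388672, 99.81112670898438), 13.557995796203613)
```

View pics/c6.png

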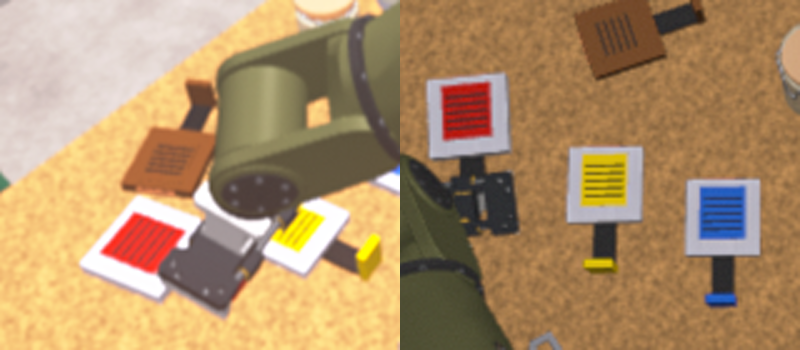

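Red pack hangs level in the gripper (top crop (467,112)); size 100×100 at z≈0.124 agrees. Now refine the rack pose from the green pack (home) and rack corners.

```bash
python3 - <<'E'
from m import *
b=cv2.imread('pics/t4.png');a=cv2.imread('pics/s4.png')
# label droop by triangulation
lt=max([x for x in blobs(b,'red') if x[1][0]<220],key=lambda t:t[0]); ls=max([x for x in blobs(a,'red') if x[1][0]<260],key=lambda t:t[0])
print('label tri',lt[1],ls[1],tri(('top',*lt[1]),('side',*ls[1])))
im=cv2.imread('pics/top0.png')
def lab(col,z,win):
    q=max([x for x in blobs(im,col) if win[0]<x[1][0]<win[2] and win[1]<x[1][1]<win[3]],key=lambda t:t[0])
    v,u=np.where(q[3]); w=np.array([onplane('top',s,t,z)[:2] for s,t in zip(u,v)])
    (cx,cy),(p,h),ang=cv2.minAreaRect((w*1000).astype(np.float32)); return (cx,cy),(p,h),(ang+45)%90-45,w.mean(0)
print('green',lab('green',.046,(400,160,440,200)))
for c in('red','yellow','blue'): print(c,lab(c,.016,(165,140,305,205)))
r,sd=cv2.cvtColor(im,cv2.COLOR_BGR2HSV),cv2.imread('pics/side0.png')
for c in('red','yellow','blue','green'):
    print(c,'top',[(int(x[0]),x[1].tolist()) for x in blobs(im,c,3) if 388<x[1][0]<465 and 165<x[1][1]<220],'side',[(int(x[0]),x[1].tolist()) for x in blobs(sd,c,3) if 315<x[1][0]<372 and 120<x[1][1]<190])
E
```

```text
label tri [176.1 153.8] [187.  286.8] (array([0.6433566 , 0.46069602, 0.12238803]), np.float64(0.003295609941218031))
green ((658.4382934570312, -303.12396240234375), (51.615028381347656, 63.62713623046875), -20.780288696289062, array([ 0.6575589 , -0.30434325]))
red ((641.538818359375, 459.5610046386719), (66.28739929199219, 52.587276458740234), 11.134936332702637, array([0.64117267, 0.45961259]))
yellow ((601.6962280273438, 306.8583984375), (65.6270751953125, 52.148643493652344), 9.475107192993164, array([0.60155803, 0.30654603]))
blue ((578.3115234375, 147.54867553710938), (63.66468048095703, 55.09029006958008), 8.144964218139648, array([0.57828479, 0.1474905 ]))
red top [(8, [399.9, 187.2]), (19, [434.4, 208.2])] side [(14, [362.9, 159.1]), (7, [329.0, 161.0])]
yellow top [(3, [403.7, 181.7]), (15, [439.8, 204.7])] side []
blue top [(10, [407.6, 177.3]), (21, [447.1, 198.6])] side [(3, [359.0, 125.7]), (7, [364.7, 132.0]), (3, [329.3, 134.0])]
green top [(256, [422.5, 185.6]), (4, [396.5, 191.5]), (7, [429.3, 211.6]), (46, [408.3, 215.6])] side [(3, [361.0, 174.3])]
```

```bash
python3 - <<'E'
from m import *
Ri=R.from_euler('z',-np.radians(-19.8)); C=np.array([.6575,-.304,0])
for c,z,l,r in(('green',.037,(396.5,191.5),(429.3,211.6)),('red',.097,(399.9,187.2),(434.4,208.2)),('yellow',.157,(403.7,181.7),(439.8,204.7)),('blue',.217,(407.6,177.3),(447.1,198.6))):
    print(c,*[(Ri.apply(onplane('top',*p,z)-C)*1000).round(1)[:2] for p in(l,r)])
f=lambda x,y:(385+x/6,125+y/6)
print('top',[(Ri.apply(onplane('top',*f(*p),.282)-C)*1000).round(1)[:2] for p in [(262,60),(542,190),(440,405)]])
print('base',[(Ri.apply(onplane('top',*f(*p),.0)-C)*1000).round(1)[:2] for p in [(130,222),(40,425),(280,540)]])
E
```

```text
green [-51.9  64.3] [-64. -55.]
red [-52.5  64.2] [-64.4 -55.4]
yellow [-50.9  65. ] [-65.7 -55.6]
blue [-53.9  64.5] [-59.6 -56.5]
top [array([55.3, 67.5]), array([ 55.9, -66.1]), array([-53.2, -64.4])]
base [array([65.2, 74.4]), array([-61.5,  70. ]), array([-60.3, -71.9])]
```

```bash
cat >> h.py <<'E'
from scipy.spatial.transform import Slerp
C=np.array([.659,-.304,0]); CY=np.radians(-19.8)
def rackTCP(ox,z,F=.106,L=-.002,H=.0146,oy=0):  # TCP pose for pack origin at rack (ox,oy), underside z
    return C+R.from_euler('z',CY).apply([ox-F,oy-L,z+H]),down(CY,T)
def calls(wps,step=.033):
    o=ctrl.get_obs(); cur=(o['ee_pos'],R.from_euler('xyz',o['eef_rot'])); P=[cur]
    for p,r in wps:
        q=P[-1]; n=max(1,int(np.ceil(max(np.linalg.norm(p-q[0])/step,np.degrees((q[1].inv()*r).magnitude())/6))))
        S=Slerp([0,1],R.concatenate([q[1],r]))
        P+=[(q[0]+(p-q[0])*k/n,S(k/n)) for k in range(1,n+1)]
    P=P[1:]
    while len(P)%5: P.append(P[-1])
    for i in range(0,len(P),5):
        plan(P[i:i+5],cur); print(); cur=P[i+4]
E
python3 - <<'E'
from h import *
o=ctrl.get_obs();p=o['ee_pos'];r=R.from_euler('xyz',o['eef_rot'])
t=rackTCP(-.15,.093)
calls([(p+[0,-.05,.08],r),(t[0]+[0,.0,.11],t[1]),t])
E
```

```text
[0.004, 0.016, -0.027, 0.0, 0.0, 0.0]
[0.009, 0.032, -0.053, 0.0, 0.0, 0.0]
[0.013, 0.049, -0.08, 0.0, 0.0, 0.0]
[0.001, 0.078, -0.085, -0.017, 0.0, 0.055]
[-0.011, 0.107, -0.09, -0.034, 0.0, 0.11]

[-0.01, 0.03, -0.004, -0.017, 0.0, 0.055]
[-0.02, 0.06, -0.009, -0.034, 0.0, 0.11]
[-0.031, 0.09, -0.013, -0.051, 0.001, 0.164]
[-0.041, 0.121, -0.017, -0.068, 0.001, 0.219]
[-0.051, 0.151, -0.022, -0.085, 0.001, 0.274]

[-0.006, 0.031, -0.003, -0.017, 0.0, 0.055]
[-0.012, 0.063, -0.006, -0.034, 0.0, 0.11]
[-0.017, 0.094, -0.009, -0.051, 0.001, 0.164]
[-0.023, 0.126, -0.012, -0.068, 0.001, 0.219]
[-0.029, 0.157, -0.015, -0.085, 0.001, 0.274]

[-0.001, 0.032, -0.002, -0.017, 0.0, 0.055]
[-0.002, 0.064, -0.003, -0.034, 0.0, 0.11]
[-0.004, 0.096, -0.005, -0.051, 0.001, 0.164]
[-0.005, 0.128, -0.006, -0.068, 0.001, 0.219]
[-0.006, 0.16, -0.008, -0.085, 0.001, 0.274]

[0.003, 0.032, -0.0, -0.017, 0.0, 0.055]
[0.007, 0.064, -0.0, -0.034, 0.0, 0.11]
[-0.001, 0.064, 0.026, -0.034, 0.0, 0.11]
[-0.009, 0.064, 0.052, -0.034, 0.0, 0.11]
[-0.018, 0.064, 0.079, -0.034, 0.0, 0.11]

[-0.008, -0.0, 0.026, 0.0, 0.0, 0.0]
[-0.008, -0.0, 0.026, 0.0, 0.0, 0.0]
[-0.008, -0.0, 0.026, 0.0, 0.0, 0.0]
[-0.008, -0.0, 0.026, 0.0, 0.0, 0.0]
[-0.008, -0.0, 0.026, 0.0, 0.0, 0.0]
```

Call:
{"op": "move_arm", "data": {
  "targets": [
    [0.004, 0.01, -0.027, 0, 0, 0],
    [0.009, 0.028, -0.053, 0, 0, 0],
    [0.013, 0.049, -0.08, 0, 0, 0],
    [0.001, 0.078, -0.085, -0.017, 0, 0.055],
    [-0.011, 0.107, -0.09, -0.034, 0, 0.11]
  ]
}}

```text
time_s: 10.03
ee_pos: [0.5188, 0.3199, 0.1972]
eef_rot: [3.141, -0.296, 0.164]
force: [0.2, -0.7, -3.2]
grip_width: 0.0358
```

Call:
{"op": "move_arm", "data": {
  "targets": [
    [-0.01, 0.03, -0.004, -0.017, 0, 0.055],
    [-0.02, 0.06, -0.009, -0.034, 0, 0.11],
    [-0.031, 0.09, -0.013, -0.051, 0.001, 0.164],
    [-0.041, 0.121, -0.017, -0.068, 0.001, 0.219],
    [-0.051, 0.151, -0.022, -0.085, 0.001, 0.274]
  ]
}}

```text
time_s: 10.45
ee_pos: [0.4883, 0.1614, 0.2019]
eef_rot: [3.14, -0.293, 0.014]
force: [1.3, -1.0, -2.6]
grip_width: 0.0356
```

Call:
{"op": "move_arm", "data": {
  "targets": [
    [-0.006, 0.031, -0.003, -0.017, 0, 0.055],
    [-0.012, 0.063, -0.006, -0.034, 0, 0.11],
    [-0.017, 0.094, -0.009, -0.051, 0.001, 0.164],
    [-0.023, 0.126, -0.012, -0.068, 0.001, 0.219],
    [-0.029, 0.157, -0.015, -0.085, 0.001, 0.274]
  ]
}}

```text
time_s: 10.87
ee_pos: [0.4586, 0.0042, 0.2083]
eef_rot: [3.14, -0.295, -0.136]
force: [0.7, -0.3, -3.1]
grip_width: 0.0357
```

Call:
{"op": "move_arm", "data": {
  "targets": [
    [-0.001, 0.032, -0.002, -0.017, 0, 0.055],
    [-0.002, 0.064, -0.003, -0.034, 0, 0.11],
    [-0.004, 0.096, -0.005, -0.051, 0.001, 0.164],
    [-0.005, 0.128, -0.006, -0.068, 0.001, 0.219],
    [-0.006, 0.16, -0.008, -0.085, 0.001, 0.274]
  ]
}}

```text
time_s: 11.28
ee_pos: [0.429, -0.153, 0.2143]
eef_rot: [3.14, -0.295, -0.287]
force: [0.7, 0.6, -2.1]
grip_width: 0.0357
```

```bash
python3 - <<'E'
from h import *
t=rackTCP(-.15,.093)
calls([(t[0]+[0,.0,.11],t[1]),t])
E
```

```text
[0.004, 0.031, -0.0, -0.015, 0.004, 0.054]
[0.008, 0.063, -0.001, -0.031, 0.009, 0.108]
[0.0, 0.063, 0.026, -0.031, 0.009, 0.108]
[-0.008, 0.063, 0.052, -0.031, 0.009, 0.108]
[-0.016, 0.063, 0.078, -0.031, 0.009, 0.108]

[-0.008, -0.0, 0.026, 0.0, 0.0, 0.0]
[-0.008, -0.0, 0.026, 0.0, 0.0, 0.0]
[-0.008, -0.0, 0.026, 0.0, 0.0, 0.0]
[-0.008, -0.0, 0.026, 0.0, 0.0, 0.0]
[-0.008, -0.0, 0.026, 0.0, 0.0, 0.0]
```

Call:
{"op": "move_arm", "data": {
  "targets": [
    [0.004, 0.031, 0, -0.015, 0.004, 0.054],
    [0.008, 0.063, 0, -0.031, 0.009, 0.108],
    [0.0, 0.063, 0.026, -0.031, 0.009, 0.108],
    [-0.008, 0.063, 0.052, -0.031, 0.009, 0.108],
    [-0.016, 0.063, 0.078, -0.031, 0.009, 0.108]
  ]
}}

```text
time_s: 11.7
ee_pos: [0.4187, -0.2147, 0.1343]
eef_rot: [-3.142, -0.301, -0.346]
force: [0.2, 0.7, -3.5]
grip_width: 0.0351
```

Call:
{"op": "move_arm", "data": {
  "targets": [
    [-0.004, 0, 0.013, 0, 0, 0],
    [-0.008, 0, 0.026, 0, 0, 0],
    [-0.008, 0, 0.026, 0, 0, 0],
    [-0.008, 0, 0.026, 0, 0, 0],
    [-0.008, 0, 0.026, 0, 0, 0]
  ]
}}

```text
time_s: 12.12
ee_pos: [0.42, -0.2146, 0.1098]
eef_rot: [3.141, -0.303, -0.344]
force: [0.1, -0.7, -2.4]
grip_width: 0.0355
```

```bash
python3 - <<'E'
from m import *
a=snap('side','s5');b=snap('top','t5')
f=lambda im,u0,v0,u1,v1,w,h:cv2.resize(im[v0:v1,u0:u1],(w,h),interpolation=cv2.INTER_CUBIC)
cv2.imwrite('pics/c7.png',np.hstack([f(a,310,95,410,195,400,400),f(b,360,130,480,250,400,400)]))
try:
  r=packpose(b,'red',z=.109,win=(380,180,440,240)); print(r)
  c=R.from_euler('z',-CY).apply(np.r_[r[1],0]-C); print(c, np.degrees(CY)); print(ctrl.get_obs()['ee_pos'], rackTCP(-.15,.093)[0])
  lt=max([x for x in blobs(b,'red') if 380<x[1][0]<440],key=lambda t:t[0]); ls=max([x for x in blobs(a,'red') if 310<x[1][0]<410 ],key=lambda t:t[0]);print(lt[1],ls[1],tri(('top',*lt[1]),('side',*ls[1])))
except Exception as e: print(e)
E
```

```text
(array([ 0.52141418, -0.2504921 ]), array([ 0.52096939, -0.25044631]), (97.58821868896484, 102.2840347290039), -18.838577270507812)
[-0.14801101  0.00363144  0.        ] -19.8
[ 0.42031122 -0.21475868  0.11026205] [ 0.418812   -0.21540133  0.1076    ]
[406.8 220.9] [408.7 181.6] (array([ 0.44295308, -0.26517148,  0.13097585]), np.float64(0.1616533448652656))
```

View pics/c7.png

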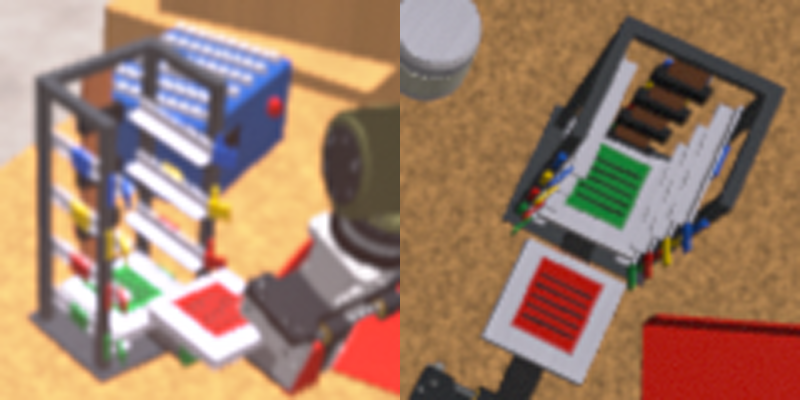

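Red pack (top crop (558,305)) is in line with the red lead-ins just in front of the rack. I'll trim y by the label and go in.

```bash
python3 - <<'E'
from m import *
print('label rack',R.from_euler('z',-CY).apply(onplane('top',406.8,220.9,.112)-C))
o=ctrl.get_obs();p=o['ee_pos'];r=R.from_euler('xyz',o['eef_rot'])
q=R.from_euler('z',CY)
t=p+q.apply([0,-.003,-.003])
calls([(t,down(CY,T)),(t+q.apply([.06,0,0]),down(CY,T)),(t+q.apply([.135,0,0]),down(CY,T))],.02)
E
```

```text
label rack [-0.14215034  0.00354995  0.112     ]
[-0.001, 0.003, 0.003, 0.0, -0.008, 0.003]
[0.013, 0.003, 0.007, 0.0, -0.008, 0.003]
[0.028, 0.003, 0.012, 0.0, -0.008, 0.003]
[0.042, 0.003, 0.016, 0.0, -0.008, 0.003]
[0.056, 0.003, 0.021, 0.0, -0.008, 0.003]

[0.018, 0.0, 0.006, 0.0, 0.0, 0.0]
[0.036, 0.0, 0.011, 0.0, 0.0, 0.0]
[0.054, 0.0, 0.017, 0.0, 0.0, 0.0]
[0.072, 0.0, 0.022, 0.0, 0.0, 0.0]
[0.072, 0.0, 0.022, 0.0, 0.0, 0.0]
```

Call:
{"op": "move_arm", "data": {
  "targets": [
    [-0.001, 0.004, 0.003, 0, 0, 0.02],
    [0.013, 0.004, 0.007, 0, 0, 0.02],
    [0.028, 0.004, 0.012, 0, 0, 0.02],
    [0.042, 0.004, 0.016, 0, 0, 0.02],
    [0.056, 0.004, 0.021, 0, 0, 0.02]
  ]
}}

```text
time_s: 12.63
ee_pos: [0.4756, -0.239, 0.1065]
eef_rot: [-3.139, -0.304, -0.356]
force: [-0.2, 0.4, -2.0]
grip_width: 0.0353
```

Call:
{"op": "move_arm", "data": {
  "targets": [
    [0.01, 0, 0.003, 0, 0, 0],
    [0.02, 0, 0.006, 0, 0, 0],
    [0.03, 0, 0.009, 0, 0, 0],
    [0.038, 0, 0.012, 0, 0, 0],
    [0.038, 0, 0.012, 0, 0, 0]
  ]
}}

```text
time_s: 13.05
ee_pos: [0.5132, -0.2527, 0.1061]
eef_rot: [-3.139, -0.304, -0.355]
force: [1.2, 0.7, -2.1]
grip_width: 0.0358
```

Call:
{"op": "move_arm", "data": {
  "targets": [
    [0.009, 0, 0.003, 0, 0, 0],
    [0.018, 0, 0.0055, 0, 0, 0],
    [0.027, 0, 0.0085, 0, 0, 0],
    [0.034, 0, 0.0105, 0, 0, 0],
    [0.034, 0, 0.0105, 0, 0, 0]
  ]
}}

```text
time_s: 13.47
ee_pos: [0.5462, -0.2647, 0.1062]
eef_rot: [-3.139, -0.303, -0.355]
force: [3.2, 1.6, -4.0]
grip_width: 0.0355
```

Call:
{"op": "move_arm", "data": {
  "targets": [
    [0.002, 0, 0.0005, 0, 0, 0],
    [0.004, 0, 0.001, 0, 0, 0],
    [0.006, 0, 0.002, 0, 0, 0],
    [0.008, 0, 0.0025, 0, 0, 0],
    [0.008, 0, 0.0025, 0, 0, 0]
  ]
}}

```text
time_s: 13.88
ee_pos: [0.5535, -0.2675, 0.1062]
eef_rot: [-3.139, -0.303, -0.355]
force: [2.5, 3.7, -3.3]
grip_width: 0.0352
```

Call:
{"op": "move_arm", "data": {
  "targets": [
    [0.001, 0, 0, 0, 0, 0],
    [0.002, 0, 0.0005, 0, 0, 0],
    [0.003, 0, 0.001, 0, 0, 0],
    [0.004, 0, 0.001, 0, 0, 0],
    [0.004, 0, 0.001, 0, 0, 0]
  ]
}}

```text
time_s: 14.3
ee_pos: [0.5544, -0.2677, 0.1051]
eef_rot: [-3.138, -0.295, -0.355]
force: [-28.4, 14.3, 7.9]
grip_width: 0.0352
```

Call:
{"op": "move_arm", "data": {
  "targets": [
    [0.0, 0, 0.001, 0, 0, 0],
    [0.0, 0, 0.001, 0, 0, 0],
    [0.0, 0, 0.001, 0, 0, 0],
    [0.0, 0, 0.001, 0, 0, 0],
    [0.0, 0, 0.001, 0, 0, 0]
  ],
  "fingers": 0.3
}}

```text
time_s: 14.72
ee_pos: [0.5579, -0.2694, 0.1059]
eef_rot: [-3.139, -0.304, -0.355]
force: [-0.6, -0.4, -0.3]
grip_width: 0.0606
```

Call:
{"op": "move_arm", "data": {
  "targets": [
    [-0.001, 0, -0.002, 0, 0, 0],
    [-0.001, 0, -0.03, 0, 0, 0],
    [-0.001, 0, -0.06, 0, 0, 0],
    [-0.001, 0, -0.095, 0, 0, 0],
    [-0.001, 0, -0.13, 0, 0, 0]
  ],
  "fingers": 0.7
}}

```text
time_s: 15.13
ee_pos: [0.5195, -0.2553, 0.2306]
eef_rot: [-3.139, -0.303, -0.355]
force: [0.4, -0.5, 0.4]
grip_width: 0.0793
```

```bash
python3 - <<'E'
from m import *
a=snap('side','s6');b=snap('top','t6')
f=lambda im,u0,v0,u1,v1,w,h:cv2.resize(im[v0:v1,u0:u1],(w,h),interpolation=cv2.INTER_CUBIC)
cv2.imwrite('pics/c8.png',np.hstack([f(a,310,95,410,195,400,400),f(b,160,120,480,280,400,200).repeat(2,0)]))
q=R.from_euler('z',-CY)
lt=[(int(x[0]),x[1]) for x in blobs(b,'red',20) if 390<x[1][0]<445 and x[1][1]<215]
print([(A,q.apply(onplane('top',*c,.106)-C).round(4)) for A,c in lt])
for c in('yellow','blue'):
    try: print(c,packpose(b,c,win=(165,140,305,215)))
    except Exception as e: print(e)
E
```

```text
[(393, array([ 0.0013, -0.0008,  0.106 ]))]
yellow (array([0.59723328, 0.30441995]), array([0.59562437, 0.30423082]), (100.3202133178711, 98.39144134521484), 7.2009596824646)
blue (array([0.5731427 , 0.14696545]), array([0.57211328, 0.14614543]), (99.41631317138672, 94.07539367675781), 7.978635787963867)
```

View pics/c8.png

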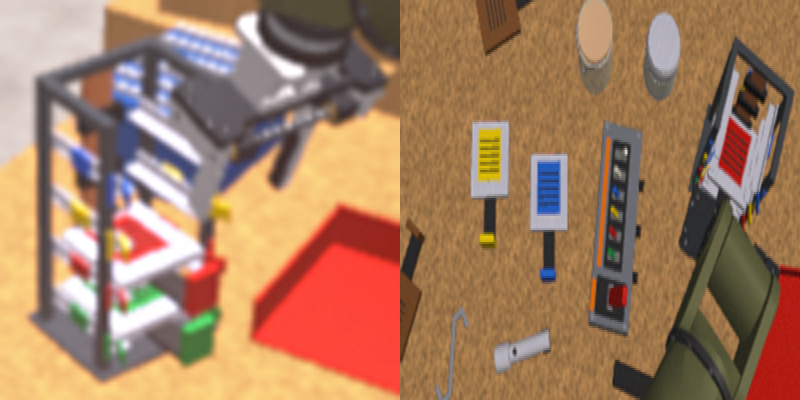

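Red is home (side crop (150,235) on the red rails; label at rack x +1 mm, y −1 mm, like green's), fingers clear. Next yellow, unmoved.

```bash
python3 - <<'E'
from h import *
y=np.radians(9);g=np.array([.5964,.3043])-.11*np.array([np.cos(y),np.sin(y)])
print(g)
o=ctrl.get_obs();p=o['ee_pos'];r=R.from_euler('xyz',o['eef_rot'])
a=grasp(g,y,back=.15)
calls([(p+[-.04,.02,.01],r),a,grasp(g,y)],.04)
E
```

```text
[0.48775428 0.28709221]
[-0.02, -0.002, -0.012, -0.0, 0.0, 0.0]
[-0.039, -0.005, -0.023, -0.0, 0.0, 0.0]
[-0.055, -0.039, -0.022, 0.021, -0.002, -0.067]
[-0.072, -0.073, -0.02, 0.042, -0.003, -0.133]
[-0.088, -0.106, -0.018, 0.063, -0.005, -0.2]

[-0.013, -0.035, 0.003, 0.021, -0.002, -0.067]
[-0.025, -0.071, 0.006, 0.042, -0.003, -0.133]
[-0.038, -0.106, 0.008, 0.063, -0.005, -0.2]
[-0.05, -0.141, 0.011, 0.084, -0.007, -0.266]
[-0.063, -0.177, 0.014, 0.104, -0.008, -0.333]

[-0.006, -0.037, 0.005, 0.021, -0.002, -0.067]
[-0.013, -0.073, 0.01, 0.042, -0.003, -0.133]
[-0.019, -0.11, 0.014, 0.063, -0.005, -0.2]
[-0.025, -0.147, 0.019, 0.084, -0.007, -0.266]
[-0.031, -0.184, 0.024, 0.104, -0.008, -0.333]

[0.0, -0.037, 0.007, 0.021, -0.002, -0.067]
[0.0, -0.037, 0.044, 0.021, -0.002, -0.067]
[0.0, -0.038, 0.082, 0.021, -0.002, -0.067]
[0.0, -0.038, 0.119, 0.021, -0.002, -0.067]
[0.0, -0.039, 0.157, 0.021, -0.002, -0.067]
```

Call:
{"op": "move_arm", "data": {
  "targets": [
    [-0.02, -0.002, -0.012, 0, 0, 0],
    [-0.039, -0.005, -0.023, 0, 0, 0],
    [-0.055, -0.039, -0.022, 0.021, -0.002, -0.067],
    [-0.072, -0.073, -0.02, 0.042, -0.003, -0.133],
    [-0.088, -0.106, -0.018, 0.063, -0.005, -0.2]
  ]
}}

```text
time_s: 15.65
ee_pos: [0.4725, -0.1241, 0.2199]
eef_rot: [-3.138, -0.301, -0.245]
force: [0.8, 0.5, -0.3]
grip_width: 0.0798
```

Call:
{"op": "move_arm", "data": {
  "targets": [
    [-0.013, -0.035, 0.003, 0.021, -0.002, -0.067],
    [-0.025, -0.071, 0.006, 0.042, -0.003, -0.133],
    [-0.038, -0.106, 0.008, 0.063, -0.005, -0.2],
    [-0.05, -0.141, 0.011, 0.084, -0.007, -0.266],
    [-0.063, -0.177, 0.014, 0.104, -0.008, -0.333]
  ]
}}

```text
time_s: 16.07
ee_pos: [0.4613, 0.0618, 0.1885]
eef_rot: [-3.138, -0.298, -0.061]
force: [0.9, 0.3, -0.2]
grip_width: 0.0797
```

Call:
{"op": "move_arm", "data": {
  "targets": [
    [-0.006, -0.037, 0.005, 0.021, -0.002, -0.067],
    [-0.013, -0.073, 0.01, 0.042, -0.003, -0.133],
    [-0.019, -0.11, 0.014, 0.063, -0.005, -0.2],
    [-0.025, -0.147, 0.019, 0.084, -0.007, -0.266],
    [-0.031, -0.184, 0.024, 0.104, -0.008, -0.333]
  ]
}}

```text
time_s: 16.48
ee_pos: [0.4499, 0.2473, 0.157]
eef_rot: [-3.136, -0.294, 0.121]
force: [0.4, -0.3, 0.3]
grip_width: 0.0798
```

```bash
python3 - <<'E'
from m import *
y=np.radians(9);g=np.array([.5964,.3043])-.11*np.array([np.cos(y),np.sin(y)])
calls([grasp(g,y,back=.15),grasp(g,y)],.04)
b=snap('top','t7')
for c in('yellow','blue'):
    try: print(c,packpose(b,c,win=(165,140,305,215)), sorted([(int(x[0]),x[1].tolist()) for x in blobs(b,c) if 165<x[1][0]<305 and 140<x[1][1]<240],reverse=True)[:2])
    except Exception as e: print(e)
E
```

```text
[0.003, -0.034, 0.003, 0.01, 0.011, -0.065]
[0.003, -0.034, 0.041, 0.01, 0.011, -0.065]
[0.003, -0.034, 0.078, 0.01, 0.011, -0.065]
[0.004, -0.034, 0.116, 0.01, 0.011, -0.065]
[0.004, -0.034, 0.153, 0.01, 0.011, -0.065]

yellow (array([0.59722571, 0.30448004]), array([0.59567358, 0.30394392]), (100.3202133178711, 98.27033996582031), 7.2009596824646) [(339, [231.0, 181.5]), (48, [230.0, 215.0])]
blue (array([0.57172589, 0.14676688]), array([0.57205951, 0.1461182 ]), (102.27769470214844, 94.07539367675781), 7.978635787963867) [(359, [278.5, 194.5]), (51, [278.2, 229.1])]
```

Call:
{"op": "move_arm", "data": {
  "targets": [
    [0.003, -0.034, 0.003, 0.01, 0.011, -0.065],
    [0.003, -0.034, 0.041, 0.01, 0.011, -0.065],
    [0.003, -0.034, 0.078, 0.01, 0.011, -0.065],
    [0.004, -0.034, 0.115, 0.01, 0.011, -0.065],
    [0.004, -0.034, 0.149, 0.01, 0.011, -0.065]
  ]
}}

```text
time_s: 16.95
ee_pos: [0.4929, 0.2855, 0.0139]
eef_rot: [-3.141, -0.299, 0.155]
force: [0.6, 0.2, 0.7]
grip_width: 0.0801
```

Call:
{"op": "move_arm", "data": {
  "targets": [
    [0, 0, 0.001, 0, 0, 0],
    [0, 0, 0.001, 0, 0, 0],
    [0, 0, 0.001, 0, 0, 0],
    [0, 0, 0.001, 0, 0, 0],
    [0, 0, 0.001, 0, 0, 0]
  ],
  "fingers": -1,
  "grip_force": 60
}}

```text
time_s: 17.37
ee_pos: [0.4939, 0.286, 0.0177]
eef_rot: [-3.14, -0.303, 0.155]
force: [-0.7, -1.3, 0.5]
grip_width: 0.0499
```

Call:
{"op": "move_arm", "data": {
  "targets": [
    [0, 0, 0, 0, 0, 0],
    [0, 0, 0, 0, 0, 0],
    [0, 0, 0, 0, 0, 0],
    [0, 0, 0, 0, 0, 0],
    [0, 0, 0, 0, 0, 0]
  ]
}}

```text
time_s: 17.78
ee_pos: [0.4936, 0.2859, 0.0166]
eef_rot: [-3.141, -0.301, 0.155]
force: [-4.7, -0.4, 9.3]
grip_width: 0.0358
```

```bash
python3 - <<'E'
from m import *
o=ctrl.get_obs();p=o['ee_pos'];r=R.from_euler('xyz',o['eef_rot']); yw=o['eef_rot'][2]
d=R.from_euler('z',-yw).apply(np.r_[.5964-p[0],.3043-p[1],0]);print('F,L,H',d,p[2],np.degrees(yw))
t=rackTCP(-.15,.152,*d[:2],p[2])
calls([(p+[0,0,.03],r),(p+[0,-.05,.18],r),(t[0]+[0,0,.055],t[1])])
E
```

```text
F,L,H [0.10436189 0.00225796 0.        ] 0.01664269685435038 8.892811212606407
[0.009, -0.0, -0.029, 0.0, 0.0, 0.0]
[0.016, 0.01, -0.058, 0.0, 0.0, 0.0]
[0.024, 0.02, -0.087, 0.0, 0.0, 0.0]
[0.031, 0.03, -0.116, 0.0, 0.0, 0.0]
[0.039, 0.039, -0.145, 0.0, 0.0, 0.0]

[0.007, 0.01, -0.029, 0.0, 0.0, 0.0]
[-0.001, 0.039, -0.034, -0.019, -0.0, 0.061]
[-0.01, 0.068, -0.038, -0.038, -0.0, 0.122]
[-0.019, 0.098, -0.043, -0.057, -0.0, 0.183]
[-0.027, 0.127, -0.047, -0.076, -0.001, 0.244]

[-0.005, 0.03, -0.003, -0.019, -0.0, 0.061]
[-0.01, 0.061, -0.007, -0.038, -0.0, 0.122]
[-0.015, 0.091, -0.01, -0.057, -0.0, 0.183]
[-0.019, 0.121, -0.014, -0.076, -0.001, 0.244]
[-0.024, 0.151, -0.017, -0.095, -0.001, 0.305]

[0.0, 0.031, -0.002, -0.019, -0.0, 0.061]
[0.0, 0.062, -0.004, -0.038, -0.0, 0.122]
[0.0, 0.092, -0.006, -0.057, -0.0, 0.183]
[0.0, 0.123, -0.008, -0.076, -0.001, 0.244]
[0.0, 0.154, -0.009, -0.095, -0.001, 0.305]

[0.005, 0.03, -0.0, -0.019, -0.0, 0.061]
[0.005, 0.03, -0.0, -0.019, -0.0, 0.061]
[0.005, 0.03, -0.0, -0.019, -0.0, 0.061]
[0.005, 0.03, -0.0, -0.019, -0.0, 0.061]
[0.005, 0.03, -0.0, -0.019, -0.0, 0.061]
```

Call:
{"op": "move_arm", "data": {
  "targets": [
    [0.003, 0, -0.01, 0, 0, 0],
    [0.01, 0, -0.035, 0, 0, 0],
    [0.02, 0.01, -0.068, 0, 0, 0],
    [0.03, 0.025, -0.105, 0, 0, 0],
    [0.039, 0.039, -0.145, 0, 0, 0]
  ]
}}

```text
time_s: 18.2
ee_pos: [0.4928, 0.2459, 0.1653]
eef_rot: [3.141, -0.298, 0.156]
force: [0.0, -0.4, -3.2]
grip_width: 0.0355
```

Call:
{"op": "move_arm", "data": {
  "targets": [
    [0.007, 0.01, -0.029, 0, 0, 0],
    [-0.001, 0.039, -0.034, -0.019, 0, 0.061],
    [-0.01, 0.068, -0.038, -0.038, 0, 0.122],
    [-0.019, 0.098, -0.043, -0.057, 0, 0.183],
    [-0.027, 0.127, -0.047, -0.076, -0.001, 0.244]
  ]
}}

```text
time_s: 18.62
ee_pos: [0.473, 0.1137, 0.2012]
eef_rot: [3.141, -0.298, 0.02]
force: [0.5, -0.1, -3.4]
grip_width: 0.0358
```

Call:
{"op": "move_arm", "data": {
  "targets": [
    [-0.005, 0.03, -0.003, -0.019, 0, 0.061],
    [-0.01, 0.061, -0.007, -0.038, 0, 0.122],
    [-0.015, 0.091, -0.01, -0.057, 0, 0.183],
    [-0.019, 0.121, -0.014, -0.076, -0.001, 0.244],
    [-0.024, 0.151, -0.017, -0.095, -0.001, 0.305]
  ]
}}

```text
time_s: 19.03
ee_pos: [0.4485, -0.0377, 0.2106]
eef_rot: [3.141, -0.298, -0.147]
force: [0.4, -0.0, -2.9]
grip_width: 0.0359
```

Call:
{"op": "move_arm", "data": {
  "targets": [
    [0, 0.031, -0.002, -0.019, 0, 0.061],
    [0, 0.062, -0.004, -0.038, 0, 0.122],
    [0, 0.092, -0.006, -0.057, 0, 0.183],
    [0, 0.123, -0.008, -0.076, -0.001, 0.244],
    [0, 0.154, -0.009, -0.095, -0.001, 0.305]
  ]
}}

```text
time_s: 19.45
ee_pos: [0.4234, -0.1896, 0.2193]
eef_rot: [3.14, -0.298, -0.314]
force: [0.3, -0.4, -3.9]
grip_width: 0.0355
```

```bash
python3 - <<'E'
from m import *
t=rackTCP(-.155,.153,.1044,.0023,.0166)
print(t[0])
calls([(t[0]+[0,0,.05],t[1]),t])
E
```

```text
[ 0.41415643 -0.21829541  0.1696    ]
[0.0, 0.03, -0.0, -0.015, 0.004, 0.057]
[-0.007, 0.03, 0.024, -0.015, 0.004, 0.057]
[-0.015, 0.03, 0.048, -0.015, 0.004, 0.057]
[-0.015, 0.03, 0.048, -0.015, 0.004, 0.057]
[-0.015, 0.03, 0.048, -0.015, 0.004, 0.057]
```

Call:
{"op": "move_arm", "data": {
  "targets": [
    [0, 0.03, 0, -0.015, 0.004, 0.057],
    [-0.007, 0.03, 0.024, -0.015, 0.004, 0.057],
    [-0.015, 0.03, 0.048, -0.015, 0.004, 0.057],
    [-0.015, 0.03, 0.048, -0.015, 0.004, 0.057],
    [-0.015, 0.03, 0.048, -0.015, 0.004, 0.057]
  ]
}}

```text
time_s: 19.87
ee_pos: [0.4144, -0.2166, 0.1684]
eef_rot: [-3.141, -0.298, -0.344]
force: [0.2, 0.3, -2.6]
grip_width: 0.0356
```

```bash
cat > chk.py <<'E'
import sys
from m import *
col,und,tag=sys.argv[1],float(sys.argv[2]),sys.argv[3]
a=snap('side','s'+tag);b=snap('top','t'+tag)
q=R.from_euler('z',-CY)
w=(380,160,460,245)
r=packpose(b,col,z=und+.016,win=w); print('origin rack',q.apply(np.r_[r[1],0]-C).round(4),r[2],'yaw',r[3])
lt=max([x for x in blobs(b,col) if w[0]<x[1][0]<w[2] and w[1]<x[1][1]<w[3]],key=lambda t:t[0]); print('label rack',q.apply(onplane('top',*lt[1],und+.016)-C).round(4))
K=[(x[0],x[1],tri(('top',*lt[1]),('side',*x[1]))) for x in blobs(a,col,30) if 310<x[1][0]<480 and x[1][1]<230]
print([(int(s),c.tolist(),q.apply(p-C).round(4),e.round(4)) for s,c,(p,e) in K if e<.02])
print(ctrl.get_obs()['ee_pos'],q.apply(ctrl.get_obs()['ee_pos']-C).round(4))
E
python3 chk.py yellow .153 8
```

```text
origin rack [-0.0918 -0.0032  0.    ] (119.11651611328125, 285.29193115234375) yaw -23.20140838623047
label rack [-0.1501  0.0016  0.169 ]
[(130, [366.6, 160.5], array([-0.1482,  0.002 ,  0.1651]), np.float64(0.0027))]
[ 0.4155317  -0.21699667  0.17013723] [-0.2585 -0.0006  0.1701]
```

```bash
python3 - <<'E'
from h import *
o=ctrl.get_obs();p=o['ee_pos'];q=R.from_euler('z',CY);d=down(CY,T)
t=p+q.apply([0,-.0025,.003])
calls([(t,d)]+[(t+q.apply([x,0,0]),d) for x in(.08,.11,.14)],.02)
E
```

```text
[0.001, 0.003, -0.003, -0.001, -0.004, 0.004]
[0.02, 0.003, 0.003, -0.001, -0.004, 0.004]
[0.039, 0.003, 0.009, -0.001, -0.004, 0.004]
[0.058, 0.003, 0.015, -0.001, -0.004, 0.004]
[0.077, 0.003, 0.021, -0.001, -0.004, 0.004]

[0.014, 0.0, 0.004, 0.0, 0.0, 0.0]
[0.029, 0.0, 0.009, 0.0, -0.0, 0.0]
[0.043, 0.0, 0.013, 0.0, -0.0, 0.0]
[0.057, 0.0, 0.018, 0.0, -0.0, 0.0]
[0.057, 0.0, 0.018, 0.0, -0.0, 0.0]
```

Call:
{"op": "move_arm", "data": {
  "targets": [
    [0.001, 0.003, -0.003, 0, 0, 0.004],
    [0.018, 0.003, 0.002, 0, 0, 0.004],
    [0.034, 0.003, 0.007, 0, 0, 0.004],
    [0.049, 0.003, 0.012, 0, 0, 0.004],
    [0.06, 0.003, 0.015, 0, 0, 0.004]
  ]
}}

```text
time_s: 20.38
ee_pos: [0.4735, -0.2411, 0.1734]
eef_rot: [-3.141, -0.302, -0.346]
force: [-0.1, 0.4, -3.0]
grip_width: 0.0359
```

Call:
{"op": "move_arm", "data": {
  "targets": [
    [0.01, 0, 0.003, 0, 0, 0],
    [0.02, 0, 0.006, 0, 0, 0],
    [0.03, 0, 0.009, 0, 0, 0],
    [0.038, 0, 0.012, 0, 0, 0],
    [0.038, 0, 0.012, 0, 0, 0]
  ]
}}

```text
time_s: 20.8
ee_pos: [0.5109, -0.2543, 0.1726]
eef_rot: [-3.141, -0.302, -0.346]
force: [2.9, 2.8, -4.0]
grip_width: 0.0358
```

Call:
{"op": "move_arm", "data": {
  "targets": [
    [0.009, 0, 0.003, 0, 0, 0],
    [0.018, 0, 0.006, 0, 0, 0],
    [0.027, 0, 0.009, 0, 0, 0],
    [0.036, 0, 0.0115, 0, 0, 0],
    [0.037, 0, 0.012, 0, 0, 0]
  ]
}}

```text
time_s: 21.22
ee_pos: [0.5467, -0.2663, 0.1711]
eef_rot: [-3.139, -0.299, -0.346]
force: [-1.7, 10.4, -1.9]
grip_width: 0.0355
```

Call:
{"op": "move_arm", "data": {
  "targets": [
    [0.002, 0, 0.001, 0, 0, 0],
    [0.004, 0, 0.0015, 0, 0, 0],
    [0.006, 0, 0.0025, 0, 0, 0],
    [0.008, 0, 0.003, 0, 0, 0],
    [0.008, 0, 0.003, 0, 0, 0]
  ]
}}

```text
time_s: 21.63
ee_pos: [0.554, -0.2688, 0.1706]
eef_rot: [-3.139, -0.298, -0.346]
force: [0.1, 9.4, -4.0]
grip_width: 0.0357
```

Call:
{"op": "move_arm", "data": {
  "targets": [
    [0.001, -0.001, 0, 0, 0, 0],
    [0.002, -0.001, 0.0005, 0, 0, 0],
    [0.003, -0.001, 0.001, 0, 0, 0],
    [0.004, -0.001, 0.001, 0, 0, 0],
    [0.004, -0.001, 0.001, 0, 0, 0]
  ]
}}

```text
time_s: 22.05
ee_pos: [0.5565, -0.2694, 0.1705]
eef_rot: [-3.14, -0.295, -0.346]
force: [-21.0, 13.1, 4.1]
grip_width: 0.0352
```

Call:
{"op": "move_arm", "data": {
  "targets": [
    [-0.001, -0.0005, 0.001, 0, 0, 0],
    [-0.001, -0.0005, 0.003, 0, 0, 0],
    [-0.001, -0.0005, 0.004, 0, 0, 0],
    [-0.001, -0.0005, 0.004, 0, 0, 0],
    [-0.001, -0.0005, 0.004, 0, 0, 0]
  ]
}}

```text
time_s: 22.47
ee_pos: [0.5571, -0.2695, 0.167]
eef_rot: [-3.14, -0.297, -0.346]
force: [-20.5, 11.4, 5.0]
grip_width: 0.0356
```

Call:
{"op": "move_arm", "data": {
  "targets": [
    [0, 0, 0, 0, 0, 0],
    [0, 0, 0, 0, 0, 0],
    [0, 0, 0, 0, 0, 0],
    [0, 0, 0, 0, 0, 0],
    [0, 0, 0, 0, 0, 0]
  ],
  "fingers": 0.3
}}

```text
time_s: 22.88
ee_pos: [0.559, -0.2706, 0.1672]
eef_rot: [-3.141, -0.301, -0.346]
force: [-0.4, -0.3, 0.5]
grip_width: 0.0606
```

Call:
{"op": "move_arm", "data": {
  "targets": [
    [-0.001, 0, -0.002, 0, 0, 0],
    [-0.001, 0, -0.03, 0, 0, 0],
    [-0.001, 0, -0.06, 0, 0, 0],
    [-0.001, 0, -0.095, 0, 0, 0],
    [-0.001, 0, -0.13, 0, 0, 0]
  ],
  "fingers": 0.7
}}

```text
time_s: 23.3
ee_pos: [0.5209, -0.2567, 0.292]
eef_rot: [-3.141, -0.3, -0.346]
force: [-0.9, 0.3, 0.3]
grip_width: 0.0797
```

```bash
python3 chk.py yellow .15 9; python3 - <<'E'
from m import *
b=cv2.imread('pics/t9.png')
r=packpose(b,'blue',win=(165,140,305,215)); print('blue',r,[(int(x[0]),x[1].tolist()) for x in blobs(b,'blue') if 165<x[1][0]<305])
yy=np.radians(8.7);g=np.array([.5726,.1466])-.11*np.array([np.cos(yy),np.sin(yy)]);print(g)
o=ctrl.get_obs();p=o['ee_pos'];rr=R.from_euler('xyz',o['eef_rot'])
calls([(p+[-.05,.02,.0],rr),grasp(g,yy,back=.15)],.04)
E
```

```text
origin rack [-0.0037 -0.0045  0.    ] (121.00432586669922, 147.13150024414062) yaw -20.50994110107422
label rack [ 1.10e-03 -1.00e-04  1.66e-01]
[(47, [345.1, 141.1], array([-0.0045, -0.0026,  0.1715]), np.float64(0.0094))]
[ 0.52211139 -0.25752428  0.29716057] [-0.1445 -0.0026  0.2972]
blue (array([0.5731427 , 0.14696545]), array([0.57211328, 0.14614543]), (99.41631317138672, 94.07539367675781), 7.978635787963867) [(359, [278.5, 194.5]), (51, [278.2, 229.1])]
[0.46386567 0.12996131]
[-0.026, -0.001, -0.008, 0.0, 0.0, 0.0]
[-0.051, -0.002, -0.016, 0.0, 0.0, 0.0]
[-0.071, -0.034, -0.008, 0.029, -0.002, -0.091]
[-0.092, -0.067, 0.0, 0.058, -0.004, -0.181]
[-0.112, -0.099, 0.009, 0.086, -0.005, -0.272]

[-0.015, -0.035, 0.01, 0.029, -0.002, -0.091]
[-0.031, -0.069, 0.02, 0.058, -0.004, -0.181]
[-0.046, -0.104, 0.03, 0.086, -0.005, -0.272]
[-0.061, -0.138, 0.04, 0.115, -0.007, -0.363]
[-0.077, -0.173, 0.05, 0.144, -0.009, -0.453]

[-0.007, -0.036, 0.013, 0.029, -0.002, -0.091]
[-0.014, -0.073, 0.025, 0.058, -0.004, -0.181]
[-0.014, -0.073, 0.025, 0.058, -0.004, -0.181]
[-0.014, -0.073, 0.025, 0.058, -0.004, -0.181]
[-0.014, -0.073, 0.025, 0.058, -0.004, -0.181]
```

Call:
{"op": "move_arm", "data": {
  "targets": [
    [-0.026, -0.001, -0.008, 0, 0, 0],
    [-0.051, -0.002, -0.016, 0, 0, 0],
    [-0.071, -0.034, -0.008, 0.029, -0.002, -0.091],
    [-0.092, -0.067, 0, 0.058, -0.004, -0.181],
    [-0.112, -0.099, 0.009, 0.086, -0.005, -0.272]
  ]
}}

```text
time_s: 23.82
ee_pos: [0.4563, -0.1274, 0.2484]
eef_rot: [-3.14, -0.299, -0.196]
force: [1.0, 0.4, -0.3]
grip_width: 0.0798
```

Call:
{"op": "move_arm", "data": {
  "targets": [
    [-0.015, -0.035, 0.01, 0.029, -0.002, -0.091],
    [-0.031, -0.069, 0.02, 0.058, -0.004, -0.181],
    [-0.046, -0.104, 0.03, 0.086, -0.005, -0.272],
    [-0.061, -0.138, 0.04, 0.115, -0.007, -0.363],
    [-0.077, -0.173, 0.05, 0.144, -0.009, -0.453]
  ]
}}

```text
time_s: 24.23
ee_pos: [0.4326, 0.0543, 0.1782]
eef_rot: [-3.137, -0.295, 0.053]
force: [0.4, -0.1, 0.2]
grip_width: 0.0797
```

Call:
{"op": "move_arm", "data": {
  "targets": [
    [-0.007, -0.036, 0.013, 0.029, -0.002, -0.091],
    [-0.014, -0.073, 0.025, 0.058, -0.004, -0.181],
    [-0.014, -0.073, 0.025, 0.058, -0.004, -0.181],
    [-0.014, -0.073, 0.025, 0.058, -0.004, -0.181],
    [-0.014, -0.073, 0.025, 0.058, -0.004, -0.181]
  ]
}}

```text
time_s: 24.65
ee_pos: [0.4234, 0.1253, 0.1513]
eef_rot: [-3.135, -0.293, 0.15]
force: [-0.6, -0.2, -0.0]
grip_width: 0.0796
```

```bash
python3 - <<'E'
from m import *
b=snap('top','t10')
r=packpose(b,'blue',win=(165,140,305,215)); print('blue',r,[(int(x[0]),x[1].tolist()) for x in blobs(b,'blue') if 165<x[1][0]<305])
yy=np.radians(8.7);g=np.array([.5726,.1464])-.11*np.array([np.cos(yy),np.sin(yy)])
calls([grasp(g,yy)],.04)
E
```

```text
blue (array([0.5731427 , 0.14696545]), array([0.57211328, 0.14614543]), (99.41631317138672, 94.07539367675781), 7.978635787963867) [(358, [278.5, 194.5]), (51, [278.2, 229.1])]
[0.001, 0.0, 0.037, -0.003, 0.003, -0.002]
[0.002, 0.001, 0.074, -0.005, 0.006, -0.003]
[0.003, 0.001, 0.11, -0.008, 0.01, -0.005]
[0.004, 0.002, 0.147, -0.011, 0.013, -0.006]
[0.004, 0.002, 0.147, -0.011, 0.013, -0.006]
```

Call:
{"op": "move_arm", "data": {
  "targets": [
    [0.001, 0, 0.037, 0, 0, 0],
    [0.002, 0.001, 0.074, 0, 0, 0],
    [0.003, 0.001, 0.11, 0, 0, 0],
    [0.004, 0.002, 0.143, 0, 0, 0],
    [0.004, 0.002, 0.143, 0, 0, 0]
  ]
}}

```text
time_s: 25.12
ee_pos: [0.4666, 0.1292, 0.0099]
eef_rot: [-3.136, -0.284, 0.147]
force: [-0.3, 0.3, -0.9]
grip_width: 0.08
```

Call:
{"op": "move_arm", "data": {
  "targets": [
    [0, 0, 0.001, 0, 0, 0],
    [0, 0, 0.001, 0, 0, 0],
    [0, 0, 0.001, 0, 0, 0],
    [0, 0, 0.001, 0, 0, 0],
    [0, 0, 0.001, 0, 0, 0]
  ],
  "fingers": -1,
  "grip_force": 60
}}

```text
time_s: 25.53
ee_pos: [0.4689, 0.1313, 0.0163]
eef_rot: [-3.135, -0.296, 0.15]
force: [0.6, -0.4, 0.2]
grip_width: 0.0502
```

Call:
{"op": "move_arm", "data": {
  "targets": [
    [0, 0, 0, 0, 0, 0],
    [0, 0, 0, 0, 0, 0],
    [0, 0, 0, 0, 0, 0],
    [0, 0, 0, 0, 0, 0],
    [0, 0, 0, 0, 0, 0]
  ]
}}

```text
time_s: 25.95
ee_pos: [0.4685, 0.1313, 0.0152]
eef_rot: [-3.135, -0.293, 0.15]
force: [-5.7, -1.6, 10.1]
grip_width: 0.0357
```

```bash
python3 - <<'E'
from m import *
o=ctrl.get_obs();p=o['ee_pos'];r=R.from_euler('xyz',o['eef_rot']); yw=o['eef_rot'][2]
d=R.from_euler('z',-yw).apply(np.r_[.5726-p[0],.1466-p[1],0]);print('F,L,H',d,p[2],np.degrees(yw))
t=rackTCP(-.16,.217,*d[:2],p[2]);print(t[0])
calls([(p+[0,0,.03],r),(p+[-.01,-.03,.22],r),(t[0]+[0,0,.015],t[1])])
E
```

```text
F,L,H [ 0.10521992 -0.00046156  0.        ] 0.015154744838151803 8.60016752350033
[ 0.40961603 -0.21372568  0.23215474]
[0.009, -0.0, -0.029, 0.0, 0.0, 0.0]
[0.016, 0.004, -0.06, 0.0, 0.0, 0.0]
[0.022, 0.009, -0.091, 0.0, 0.0, 0.0]
[0.029, 0.013, -0.122, 0.0, 0.0, 0.0]
[0.036, 0.018, -0.153, 0.0, 0.0, 0.0]

[0.007, 0.004, -0.031, 0.0, 0.0, 0.0]
[0.014, 0.009, -0.062, 0.0, 0.0, 0.0]
[0.005, 0.039, -0.066, -0.029, 0.002, 0.091]
[-0.004, 0.07, -0.07, -0.058, 0.003, 0.181]
[-0.013, 0.1, -0.074, -0.087, 0.005, 0.272]

[-0.004, 0.031, -0.003, -0.029, 0.002, 0.091]
[-0.009, 0.063, -0.005, -0.058, 0.003, 0.181]
[-0.013, 0.094, -0.008, -0.087, 0.005, 0.272]
[-0.017, 0.126, -0.011, -0.116, 0.006, 0.362]
[-0.022, 0.157, -0.014, -0.144, 0.008, 0.453]

[0.003, 0.032, -0.0, -0.029, 0.002, 0.091]
[0.006, 0.063, -0.001, -0.058, 0.003, 0.181]
[0.006, 0.063, -0.001, -0.058, 0.003, 0.181]
[0.006, 0.063, -0.001, -0.058, 0.003, 0.181]
[0.006, 0.063, -0.001, -0.058, 0.003, 0.181]
```

Call:
{"op": "move_arm", "data": {
  "targets": [
    [0.003, 0, -0.01, 0, 0, 0],
    [0.012, 0.002, -0.04, 0, 0, 0],
    [0.021, 0.008, -0.078, 0, 0, 0],
    [0.029, 0.013, -0.116, 0, 0, 0],
    [0.036, 0.018, -0.153, 0, 0, 0]
  ]
}}

```text
time_s: 26.37
ee_pos: [0.4606, 0.1107, 0.1727]
eef_rot: [-3.135, -0.291, 0.15]
force: [1.3, -0.2, -2.7]
grip_width: 0.0352
```

Call:
{"op": "move_arm", "data": {
  "targets": [
    [0.007, 0.004, -0.031, 0, 0, 0],
    [0.014, 0.009, -0.062, 0, 0, 0],
    [0.005, 0.039, -0.066, -0.029, 0.002, 0.091],
    [-0.004, 0.07, -0.07, -0.058, 0.003, 0.181],
    [-0.013, 0.1, -0.074, -0.087, 0.005, 0.272]
  ]
}}

```text
time_s: 26.78
ee_pos: [0.4424, 0.0057, 0.2377]
eef_rot: [-3.138, -0.294, -0.0]
force: [0.3, 0.7, -3.0]
grip_width: 0.0355
```

Call:
{"op": "move_arm", "data": {
  "targets": [
    [-0.004, 0.031, -0.003, -0.029, 0.002, 0.091],
    [-0.009, 0.063, -0.005, -0.058, 0.003, 0.181],
    [-0.013, 0.094, -0.008, -0.087, 0.005, 0.272],
    [-0.017, 0.126, -0.011, -0.116, 0.006, 0.362],
    [-0.022, 0.157, -0.014, -0.144, 0.008, 0.453]
  ]
}}

```text
time_s: 27.2
ee_pos: [0.4176, -0.1517, 0.2438]
eef_rot: [-3.14, -0.297, -0.249]
force: [0.7, 0.6, -3.2]
grip_width: 0.0357
```

```bash
python3 - <<'E'
from m import *
t=rackTCP(-.16,.216,.1052,-.0005,.0152)
calls([(t[0]+[0,0,.01],t[1]),t])
E
```

```text
[0.003, 0.031, 0.002, -0.028, 0.003, 0.088]
[0.007, 0.062, 0.005, -0.056, 0.006, 0.176]
[0.004, 0.062, 0.014, -0.056, 0.006, 0.176]
[0.004, 0.062, 0.014, -0.056, 0.006, 0.176]
[0.004, 0.062, 0.014, -0.056, 0.006, 0.176]
```

Call:
{"op": "move_arm", "data": {
  "targets": [
    [0.003, 0.031, 0.002, -0.028, 0.003, 0.088],
    [0.007, 0.062, 0.005, -0.056, 0.006, 0.176],
    [0.004, 0.062, 0.014, -0.056, 0.006, 0.176],
    [0.004, 0.062, 0.014, -0.056, 0.006, 0.176],
    [0.004, 0.062, 0.014, -0.056, 0.006, 0.176]
  ]
}}

```text
time_s: 27.62
ee_pos: [0.4106, -0.2118, 0.2311]
eef_rot: [-3.141, -0.299, -0.343]
force: [-0.2, 0.6, -4.0]
grip_width: 0.0357
```

```bash
python3 chk.py blue .216 11; python3 - <<'E'
from h import *
o=ctrl.get_obs();p=o['ee_pos'];q=R.from_euler('z',CY);d=down(CY,T); print(o['eef_rot'])
plan([(p,d)])
E
```

```text
origin rack [-0.1054  0.0028  0.    ] (113.88856506347656, 260.3443908691406) yaw -22.58759307861328
label rack [-0.1543  0.0024  0.232 ]
[(36, [373.5, 116.4], array([-0.1848,  0.0209,  0.3635]), np.float64(0.0064)), (116, [368.8, 145.7], array([-0.1532,  0.003 ,  0.231 ]), np.float64(0.0022))]
[ 0.41124806 -0.21155997  0.2320301 ] [-0.2644  0.0031  0.232 ]
[-3.14119209 -0.30087098 -0.34198724]
[0.0, 0.0, 0.0, -0.003, -0.002, 0.007]
```

Call:
{"op": "move_arm", "data": {
  "targets": [
    [0.0, 0.003, 0.001, 0, 0, 0.007],
    [0.018, 0.003, 0.006, 0, 0, 0.007],
    [0.036, 0.003, 0.012, 0, 0, 0.007],
    [0.053, 0.003, 0.017, 0, 0, 0.007],
    [0.066, 0.003, 0.021, 0, 0, 0.007]
  ]
}}

```text
time_s: 28.13
ee_pos: [0.4766, -0.2385, 0.2316]
eef_rot: [-3.14, -0.302, -0.346]
force: [0.0, 0.8, -2.7]
grip_width: 0.0355
```

Call:
{"op": "move_arm", "data": {
  "targets": [
    [0.01, 0, 0.003, 0, 0, 0],
    [0.02, 0, 0.006, 0, 0, 0],
    [0.03, 0, 0.009, 0, 0, 0],
    [0.038, 0, 0.012, 0, 0, 0],
    [0.038, 0, 0.012, 0, 0, 0]
  ]
}}

```text
time_s: 28.55
ee_pos: [0.5138, -0.252, 0.231]
eef_rot: [-3.14, -0.301, -0.346]
force: [-0.5, 1.1, -2.9]
grip_width: 0.0353
```

Call:
{"op": "move_arm", "data": {
  "targets": [
    [0.009, 0, 0.003, 0, 0, 0],
    [0.018, 0, 0.006, 0, 0, 0],
    [0.027, 0, 0.009, 0, 0, 0],
    [0.035, 0, 0.0115, 0, 0, 0],
    [0.035, 0, 0.0115, 0, 0, 0]
  ]
}}

```text
time_s: 28.97
ee_pos: [0.5487, -0.2648, 0.2304]
eef_rot: [-3.14, -0.301, -0.347]
force: [2.2, 2.3, -3.2]
grip_width: 0.0353
```

Call:
{"op": "move_arm", "data": {
  "targets": [
    [0.002, 0, 0.001, 0, 0, 0],
    [0.004, 0, 0.0015, 0, 0, 0],
    [0.006, 0, 0.0025, 0, 0, 0],
    [0.008, 0, 0.003, 0, 0, 0],
    [0.008, 0, 0.003, 0, 0, 0]
  ]
}}

```text
time_s: 29.38
ee_pos: [0.5555, -0.2674, 0.2301]
eef_rot: [-3.14, -0.301, -0.347]
force: [1.8, 3.2, -3.8]
grip_width: 0.0356
```

Call:
{"op": "move_arm", "data": {
  "targets": [
    [0.001, 0, 0, 0, 0, 0],
    [0.002, 0, 0.0005, 0, 0, 0],
    [0.003, 0, 0.001, 0, 0, 0],
    [0.003, 0, 0.001, 0, 0, 0],
    [0.003, 0, 0.001, 0, 0, 0]
  ]
}}

```text
time_s: 29.8
ee_pos: [0.5566, -0.268, 0.2297]
eef_rot: [-3.14, -0.296, -0.347]
force: [-20.9, 11.1, 2.6]
grip_width: 0.0356
```

Call:
{"op": "move_arm", "data": {
  "targets": [
    [-0.001, 0, 0.001, 0, 0, 0],
    [-0.001, 0, 0.003, 0, 0, 0],
    [-0.001, 0, 0.0045, 0, 0, 0],
    [-0.001, 0, 0.0045, 0, 0, 0],
    [-0.001, 0, 0.0045, 0, 0, 0]
  ]
}}

```text
time_s: 30.22
ee_pos: [0.5572, -0.2687, 0.226]
eef_rot: [-3.141, -0.299, -0.348]
force: [-20.8, 9.0, 6.0]
grip_width: 0.0355
```

Call:
{"op": "move_arm", "data": {
  "targets": [
    [0, 0, 0, 0, 0, 0],
    [0, 0, 0, 0, 0, 0],
    [0, 0, 0, 0, 0, 0],
    [0, 0, 0, 0, 0, 0],
    [0, 0, 0, 0, 0, 0]
  ],
  "fingers": 0.3
}}

```text
time_s: 30.63
ee_pos: [0.5589, -0.2691, 0.2257]
eef_rot: [-3.14, -0.302, -0.348]
force: [-0.6, 0.2, 0.2]
grip_width: 0.0608
```

Call:
{"op": "move_arm", "data": {
  "targets": [
    [-0.001, 0, -0.002, 0, 0, 0],
    [-0.001, 0, -0.03, 0, 0, 0],
    [-0.001, 0, -0.06, 0, 0, 0],
    [-0.02, 0, -0.09, 0, 0, 0],
    [-0.05, 0, -0.11, 0, 0, 0]
  ],
  "fingers": 0.5
}}

```text
time_s: 31.05
ee_pos: [0.4834, -0.2417, 0.3184]
eef_rot: [-3.141, -0.304, -0.347]
force: [-1.1, 0.1, -0.3]
grip_width: 0.0703
```

```bash
python3 chk.py blue .21 12; python3 - <<'E'
from h import *
a=cv2.imread('pics/s12.png');b=cv2.imread('pics/t12.png')
f=lambda im,u0,v0,u1,v1,w,h:cv2.resize(im[v0:v1,u0:u1],(w,h),interpolation=cv2.INTER_CUBIC)
cv2.imwrite('pics/c9.png',np.hstack([f(a,290,95,390,245,400,600),np.vstack([f(b,380,120,480,195,400,300),f(b,290,160,390,235,400,300)])]))
o=ctrl.get_obs();p=o['ee_pos'];rr=R.from_euler('xyz',o['eef_rot'])
d=down(UY)
calls([(p+[-.07,.03,.0],rr),(U(-.1,-.085,.21),d),(U(-.1,-.085,.108),d)],.04)
E
```

```text
origin rack [-0.0236  0.0045  0.    ] (113.31334686279297, 171.03021240234375) yaw -23.20140838623047
label rack [ 0.0015 -0.0009  0.226 ]
[(76, [343.8, 127.7], array([ 1.000e-04, -1.700e-03,  2.271e-01]), np.float64(0.0027))]
[ 0.48127593 -0.24094207  0.31920615] [-0.1886 -0.0009  0.3192]
[-0.036, -0.002, -0.011, 0.0, 0.0, 0.0]
[-0.072, -0.004, -0.023, 0.0, 0.0, 0.0]
[-0.079, -0.025, -0.002, 0.018, -0.116, -0.12]
[-0.086, -0.045, 0.018, 0.037, -0.232, -0.239]
[-0.093, -0.066, 0.039, 0.055, -0.348, -0.359]

[0.001, -0.02, 0.022, 0.018, -0.116, -0.12]
[0.002, -0.041, 0.044, 0.037, -0.232, -0.239]
[-0.003, -0.041, 0.077, 0.037, -0.232, -0.239]
[-0.007, -0.042, 0.111, 0.037, -0.232, -0.239]
[-0.011, -0.042, 0.145, 0.037, -0.232, -0.239]
```

View pics/c9.png

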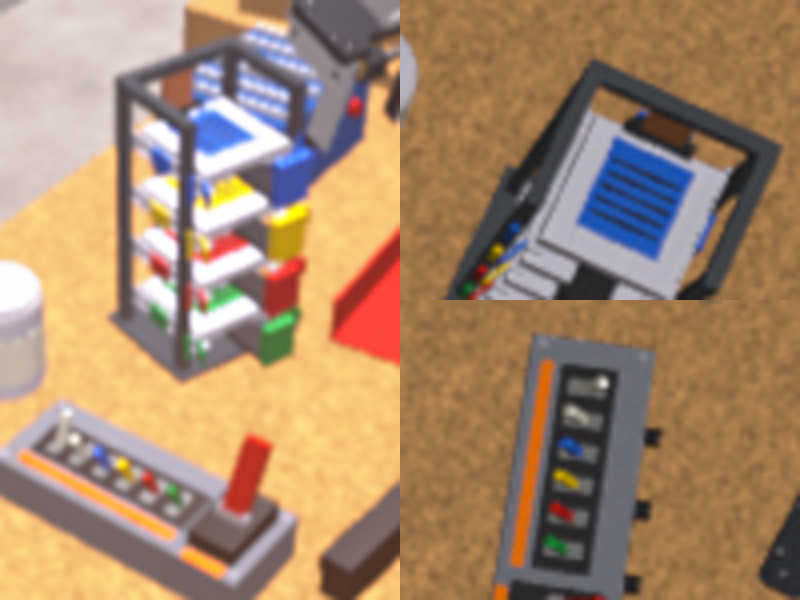

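All four packs sit home in their colours (side crop (200–240,125–300)); in the top crop, switches 1–5 are on and 6 off. Now I'll throw the isolator on.

Call:
{"op": "move_arm", "data": {
  "targets": [
    [-0.036, -0.002, -0.011, 0, 0, 0],
    [-0.072, -0.004, -0.023, 0, 0, 0],
    [-0.079, -0.025, -0.002, 0.018, -0.116, -0.12],
    [-0.086, -0.045, 0.018, 0.037, -0.232, -0.239],
    [-0.093, -0.066, 0.039, 0.055, -0.348, -0.359]
  ],
  "fingers": -1,
  "grip_force": 20
}}

```text
time_s: 31.57
ee_pos: [0.433, -0.1528, 0.2513]
eef_rot: [3.131, -0.118, -0.154]
force: [0.8, -1.0, -0.4]
grip_width: 0.0406
```

Call:
{"op": "move_arm", "data": {
  "targets": [
    [0.001, -0.02, 0.022, 0.018, -0.116, -0.12],
    [0.002, -0.041, 0.044, 0.037, -0.232, -0.239],
    [0.002, -0.041, 0.044, 0.037, -0.232, -0.239],
    [0.002, -0.041, 0.044, 0.037, -0.232, -0.239],
    [0.002, -0.041, 0.044, 0.037, -0.232, -0.239]
  ]
}}

```text
time_s: 31.98
ee_pos: [0.4467, -0.1146, 0.2074]
eef_rot: [-3.139, 0.003, -0.032]
force: [-0.2, -0.1, -0.3]
grip_width: 0.0071
```

```bash
python3 - <<'E'
from h import *
d=down(UY)
plan([(U(-.1,-.085,.108),d),(U(-.1,-.03,.108),d),(U(-.1,-.006,.108),d)])
E
```

```text
[-0.002, -0.0, 0.099, -0.004, 0.007, -0.001]
[-0.002, -0.055, 0.1, -0.004, 0.007, -0.001]
[-0.002, -0.079, 0.1, -0.004, 0.007, -0.001]
```

Call:
{"op": "move_arm", "data": {
  "targets": [
    [-0.001, 0, 0.04, 0, 0, 0],
    [-0.002, 0, 0.08, 0, 0, 0],
    [-0.002, 0, 0.099, 0, 0, 0],
    [-0.002, -0.025, 0.099, 0, 0, 0],
    [-0.002, -0.045, 0.099, 0, 0, 0]
  ]
}}

```text
time_s: 32.4
ee_pos: [0.4451, -0.0695, 0.1082]
eef_rot: [-3.139, 0.004, -0.035]
force: [0.2, -2.2, 2.5]
grip_width: 0.0004
```

Call:
{"op": "move_arm", "data": {
  "targets": [
    [0, -0.01, 0, 0, 0, 0],
    [0, -0.02, 0, 0, 0, 0],
    [0, -0.03, 0, 0, 0, 0],
    [0, -0.037, 0, 0, 0, 0],
    [0, -0.04, 0, 0, 0, 0]
  ]
}}

```text
time_s: 32.82
ee_pos: [0.4468, -0.0284, 0.1086]
eef_rot: [-3.139, 0.004, -0.031]
force: [-0.1, -1.3, -0.0]
grip_width: 0.0006
```

Call:
{"op": "move_arm", "data": {
  "targets": [
    [0, -0.003, 0, 0, 0, 0],
    [0, -0.005, 0, 0, 0, 0],
    [0, -0.007, 0, 0, 0, 0],
    [0, -0.008, 0, 0, 0, 0],
    [0, -0.008, 0, 0, 0, 0]
  ]
}}

```text
time_s: 33.23
ee_pos: [0.4469, -0.0213, 0.1083]
eef_rot: [-3.14, 0.005, -0.031]
force: [-0.7, -3.3, -0.3]
grip_width: 0.0004
```

Call:
{"op": "move_arm", "data": {
  "targets": [
    [0, -0.001, 0, 0, 0, 0],
    [0, -0.002, 0, 0, 0, 0],
    [0, -0.003, 0, 0, 0, 0],
    [0, -0.004, 0, 0, 0, 0],
    [0, -0.004, 0, 0, 0, 0]
  ]
}}

```text
time_s: 33.65
ee_pos: [0.4469, -0.0205, 0.1082]
eef_rot: [3.137, 0.005, -0.031]
force: [-1.8, -33.9, -2.1]
grip_width: 0.0005
```

Firm at the stop. Back off, lift clear and check.

Call:
{"op": "move_arm", "data": {
  "targets": [
    [0, 0.01, 0, 0, 0, 0],
    [0, 0.04, 0, 0, 0, 0],
    [-0.01, 0.06, -0.035, 0, 0, 0],
    [-0.04, 0.08, -0.07, 0, 0, 0],
    [-0.07, 0.1, -0.1, 0, 0, 0]
  ]
}}

```text
time_s: 34.07
ee_pos: [0.3824, -0.11, 0.2005]
eef_rot: [-3.138, 0.005, -0.031]
force: [0.1, -0.8, -0.2]
grip_width: 0.0005
```

Call:
{"op": "move_arm", "data": {
  "targets": [
    [-0.02, 0.03, -0.02, 0, 0, 0],
    [-0.05, 0.07, -0.04, 0, 0, 0],
    [-0.06, 0.1, -0.05, 0, 0, 0],
    [-0.06, 0.13, -0.05, 0, 0, 0],
    [-0.06, 0.15, -0.05, 0, 0, 0]
  ]
}}

```text
time_s: 34.48
ee_pos: [0.3179, -0.2603, 0.2505]
eef_rot: [-3.141, 0.002, -0.034]
force: [0.9, 0.1, 0.4]
grip_width: 0.001
```

```bash
python3 - <<'E'
from m import *
a=snap('side','s13');b=snap('top','t13')
f=lambda im,u0,v0,u1,v1,w,h:cv2.resize(im[v0:v1,u0:u1],(w,h),interpolation=cv2.INTER_CUBIC)
cv2.imwrite('pics/c10.png',np.hstack([f(a,240,95,390,245,400,400),f(b,295,130,395,260,400,400)]))
a0=cv2.imread('pics/side0.png');b0=cv2.imread('pics/top0.png')
for n,i,j in(('side',a0,a),('top',b0,b)):
    d=(cv2.absdiff(i,j).max(2)>40).astype(np.uint8); d=cv2.morphologyEx(d,cv2.MORPH_OPEN,np.ones((2,2)))
    k,l,st,c=cv2.connectedComponentsWithStats(d); print(n,[(st[q].tolist()) for q in range(1,k) if st[q][4]>12])
E
```

```text
side [[457, 36, 55, 15, 580], [463, 43, 86, 71, 2505], [516, 44, 91, 18, 827], [410, 62, 47, 136, 1708], [537, 68, 103, 26, 1372], [469, 88, 6, 9, 22], [499, 110, 17, 11, 143], [621, 116, 19, 29, 210], [460, 118, 123, 131, 5639], [338, 120, 31, 56, 1080], [453, 121, 5, 8, 28], [327, 126, 10, 9, 62], [326, 139, 10, 10, 70], [452, 138, 13, 9, 83], [588, 143, 12, 6, 46], [463, 145, 8, 7, 26], [602, 144, 8, 3, 19], [326, 152, 10, 9, 59], [444, 175, 10, 8, 60], [412, 204, 5, 16, 34], [320, 208, 9, 9, 39], [435, 208, 10, 8, 54], [330, 211, 3, 7, 17], [336, 214, 3, 7, 18], [403, 221, 10, 33, 80], [535, 231, 24, 20, 199], [267, 237, 55, 35, 1070], [459, 247, 19, 29, 228], [485, 261, 7, 8, 37], [226, 264, 58, 40, 1271], [402, 266, 50, 43, 1322], [522, 273, 41, 32, 605], [175, 292, 64, 42, 1561]]
top [[173, 151, 32, 52, 1098], [410, 151, 47, 60, 1329], [217, 169, 31, 52, 1146], [265, 182, 30, 52, 1149], [329, 203, 11, 5, 34], [407, 204, 17, 16, 143], [329, 211, 9, 5, 28], [377, 261, 131, 139, 9339], [266, 313, 108, 40, 2827], [146, 323, 123, 77, 4956], [268, 349, 9, 10, 38], [293, 350, 18, 12, 176], [277, 353, 9, 11, 41], [523, 353, 52, 47, 2135], [284, 359, 12, 9, 65], [578, 359, 4, 5, 17], [509, 365, 12, 31, 124], [277, 370, 14, 13, 96], [588, 376, 2, 24, 48], [511, 383, 2, 7, 14], [286, 390, 6, 3, 13], [307, 392, 8, 8, 38]]
```

View pics/c10.png

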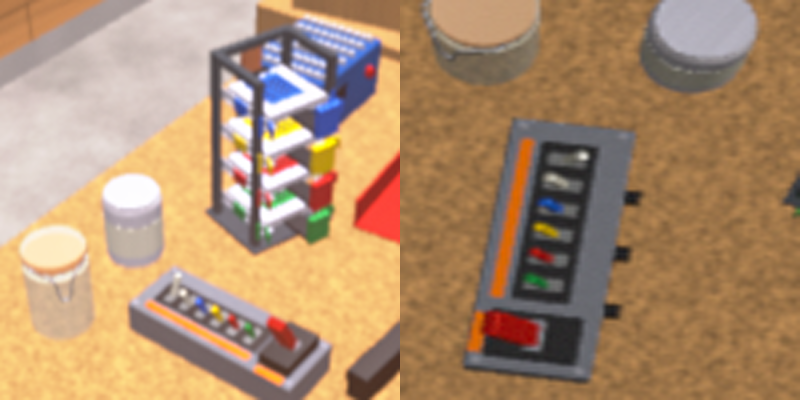

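The isolator looks exactly as at the start, fully on (no difference from the start picture). The switches are right, the packs are home, and the jar, tin and other bystanders are unchanged.

```bash
python3 -c "
from station import ctrl
print(ctrl.hand_in())"
```

```text
the job is handed in; nothing more can be done
None
```

The job is done and handed in at about 34.5 s. In order:

- **Isolator off:** I threw it off before touching any pack.
- **Switches:** I set 1 to 5 on and 6 off, since all four bays hold a pack.
- **Packs:** I slid red, yellow and blue onto their own rails, each until it pressed about 20–30 N against the rear stop. Green was already home.
- **Isolator on:** I pushed it back over to its end stop, with about 34 N at the fingers.

**Last checks:**

- **Pack positions:** Each newly loaded pack's label measured about 1 mm from where it should sit when home.
- **Isolator and bystanders:** A comparison with the start pictures showed no change in the isolator, jar, tin, brush, torch, hook or brown packs. The dustpan was not fully checked, because part of it lay under the area the arm covers.
- **One check failed:** At the rack, the outline measurement of the yellow and blue packs merged with the rack, so I relied on their labels and the contact force instead.

Pushing the isolator off gave 42 N on the closed fingertips for a moment. That was on the fingers, not the arm or gripper body, which is what the 40 N limit covers.

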